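Slide the pepper mill home

TASK

Push the tall pepper mill across the worktop, low on its body so that it slides upright and does not tip, into the one empty bay of the low steel bottle organiser, until no part of its foot sticks out of the bay's open front. Only push it: never lift it off the worktop. Leave the bottles and everything else where they stand, and finish with the hand clear.

Things in the scene. Friction and masses are not known exactly. Their poses are not given: they have to be found in the camera images.
- mill: Dark wooden pepper mill, loose, upright, round, 217 mm tall, 0.3 to 0.54 kg. Origin at the centre of its underside, z up. Foot: straight cylinder 64 mm in diameter up to 50 mm height; above it narrows to a 38 mm waist at 95 to 115 mm, then a 54 mm head at 172 mm. Pushed below about 35 mm height it slides on the worktop; pushed above about 50 mm it tips.
- rack: Low steel bottle organiser fixed to the worktop: three bays in a row, no floor. Walls 35 mm high, 8 mm thick, 308 mm over all. Origin on the worktop at the middle bay's centre; x runs from the open front (robot side) to the back, y along the row. Bay centres at y = -100, 0, +100 mm. Turned at most 0.08 rad from the world axes.
- gap: Centre of the empty bay, on the worktop, marked by a round cork inlay 56 mm in diameter, level with the worktop (no step). Axes as the organiser's: the inner face of the back wall is at x = +40 mm, the open front (ends of the side walls) at x = -55 mm, the side walls' inner faces at y = -46 and +46 mm.
- oil: Green glass bottle, loose, 68 mm in diameter, 250 mm tall, standing in one bay; origin at the centre of its underside. Leave alone.
- vinegar: Amber glass bottle, loose, 64 mm in diameter, 220 mm tall, standing in another bay; origin at the centre of its underside. Leave alone.
- mug: White mug, loose, 82 mm in diameter, 92 mm tall, to one side of the work; origin at the centre of its underside. Leave alone.
- jar: Glass jar with a steel cap, loose, 72 mm in diameter, 100 mm tall, to one side of the work; origin at the centre of its underside. Leave alone.
- sponge: Yellow and green sponge, loose, 70 x 110 x 36 mm, lying left of the organiser; origin at the centre of its underside. Leave alone.
- timer: Round red kitchen timer, loose, 62 mm in diameter and 62 mm tall, right of the organiser; origin at the centre of its underside. Leave alone.
Not all that is in view belongs to the job. What is shaped like the mill but red is not meant.

How it is judged (in metres and radians):
At the end, for the whole second after the job is handed in: The pepper mill stands upright (within 3 degrees) on the worktop, at rest, inside the empty bay: its axis no more than 25 mm in front of the bay's centre (foot behind the open front, within 2 mm) and no more than 18 mm to either side (x of mill in the frame of gap between -0.025 and 0.012 m and y of mill in the frame of gap between -0.018 and 0.018 m and angle between mill's own z axis and vertical below 0.05 rad and height (world z) of mill below 0.004 m and linear speed of mill below 0.01 m/s); the robot touches nothing.
It fails at once if the pepper mill is tipped by more than 14 degrees (angle between mill's own z axis and vertical above 0.25 rad).
It fails at once if the pepper mill is lifted off the worktop (10 mm) (height (world z) of mill above 0.01 m).
It fails at once if a bottle in the organiser is shifted by more than 20 mm (distance of any of oil, vinegar from where it was at the start of the episode above 0.02 m).
It fails at once if another thing on the worktop (mug, jar, sponge, timer) is shifted by more than 20 mm (distance of any of mug, jar, sponge, timer from where it was at the start of the episode above 0.02 m).
It also fails if it takes over 64 s, if anything falls off the work surface, if the arm or the gripper's body presses on something with over 40 N, if the wrist force passes 120 N, or if a joint passes its speed limit or range.

ROBOT

A 6-joint arm with a two-finger parallel gripper is mounted at the origin on the work surface. World frame = base frame: x ahead of the robot, y to its left, z up, the work surface at z = 0. Lengths are in m, angles in degrees, forces in N, time in s.
With the tool pointing down it reaches from about 0.3 to 0.875 m from the base axis. Payload 6.4 kg.
Tool frame: the origin (TCP) lies between the finger pads; the fingertips stand arm.tip_extent ahead of it and the grasp point (between the pads) lies 2 mm behind it (arm.tip_extent is the distance from the TCP to the fingertips, in m); z points along the fingers, y is the direction in which the jaws open and shut (so a half turn about z gives the same grasp; the last joint's range is limited). The gripper opens to 88 mm and grips with 3 to 60 N. Pads are 18 mm wide; open, the fingers measure 123 mm over their backs; the gripper's body (75 mm by 187 mm) begins 45 mm behind the grasp point.
Start: joints at [63.237, 10.359, 92.074, -0, 77.567, -11.82], TCP at [0.148, 0.556, 0.256] pointing down, gripper open.
Joint ranges: [-171.53, 171.53], [-51.25, 118.39], [17.06, 147.69], [-65.23, 245.23], [0, 150.52], [-178.68, 178.68]. Speed limits (degrees/s): [147.25, 147.25, 172.46, 180, 180, 180].

INTERFACE

Orientations are given as [roll, pitch, yaw] about the fixed x, y, z axes, in that order (R = Rz(yaw) Ry(pitch) Rx(roll)).
In Python, from bench import arm gives the robot as it stands.
- The arm moves only by the tool drive_tool, never from a script. Its argument "commands" is a list of rows, each a list of 6 numbers: the shift along the tool's x, y, z in m, then the turn, a rotation vector about the tool's x, y, z in rad. A call has 1 to 12 rows; each row shifts and turns the pose as measured when the row begins, along the tool's axes as they then stand; what a row does not reach is not made up. A row lasts 1/12 s, in which the tool goes at most 41.7 mm and 7.16 degrees, less where a joint would pass 70% of its speed; a pose out of reach is approached as far as the arm can. A call with a gripper value outside its range is refused whole. "jaw" is the opening, from -1 (shut) to 1 (fully open), set as the call begins (left out, the last holds). The fingers move at their own pace and stop on an object; "newtons" is the grip in N (left out, the last holds). Time passes only in rows, so rows that do not move let the fingers close. It gives the time, the measured TCP pose, the force and the opening at its end, in the units of the state.
- arm.get_obs(): the state, without advancing time (a new reading comes with each control period).
- arm.get_image(name): name is "scene" or "top"; returns a dict with "pixels" (420x560x3 uint8, red, green, blue), "depth" (420x560 float32, m along the optical axis (not along the pixel's ray), 0 where there is no reading), "fx", "fy", "cx", "cy" (pixels), "R" (3x3) and "t" (3): a world point X has camera coordinates R X + t. Camera axes: x right, y down, z forward; pixel columns grow to the right and rows downward; lengths in m; the calibration is good to about 2 mm. A picture is of the moment at which its call begins.
- arm.sign_off(): hands the job in, once; it reports no verdict.
The state is a dict: "t": time; "joints": joint angles; "joint_velocities": joint speeds; "effort": joint torques, N m; "eef_pos": TCP position; "orientation": TCP orientation; "ft_force": force on the tool from outside, world axes, zero at the start; "ft_torque": the same for the moment, N m; "opening": finger opening in m.
Only numpy, scipy, OpenCV 4.12 (cv2) and the standard library are available. Lean on these libraries where they do the work, as an engineer would, in place of code of your own. Each camera call takes 0.05 s, during which the arm holds its last target.

## Working session

There is one attempt and no reset: what is moved stays moved. The work goes in short steps, Python scripts to look and compute and a tool call to move; the robot and the scene stay as the last step left them, time stands still between calls to the robot, and variables do not carry over. Pictures are saved under pics/ and viewed, and the job is handed in when it is done.

Besides the shell and the picture viewer there is one more tool, called by a JSON object that holds its "op" and its "data". drive_tool: Moves the arm, as the interface text tells. Its arguments: {"type":"object","properties":{"commands":{"type":"array"},"jaw":{"type":"number"},"newtons":{"type":"number"}},"required":["commands"]}

```bash
mkdir -p pics; ls; python3 - <<'E'
from bench import arm
import cv2,numpy as np
print(arm.get_obs(), arm.tip_extent)
for n in ("scene","top"):
    im=arm.get_image(n)
    cv2.imwrite(f"pics/{n}0.png",im["pixels"][:,:,::-1])
    np.savez(f"{n}0.npz",**im)
    print(n,im["fx"],im["fy"],im["cx"],im["cy"],im["R"],im["t"],(im["depth"]==0).mean())
E
```

```text
pics
{'t': 0.0, 'joints': array([ 6.32376427e+01,  1.04008735e+01,  9.21306117e+01,  5.11885251e-04,
        7.75664839e+01, -1.18224035e+01]), 'joint_velocities': array([-0.08271834, -0.08147819, -0.07703049, -0.05243865, -0.06054002,
       -0.00786889]), 'effort': array([-8.86777361e-04, -4.33860290e+01, -3.41847324e+01,  7.02725770e-02,
        3.86400323e-02, -1.56148703e-04]), 'eef_pos': array([0.14801402, 0.55511122, 0.25482893]), 'orientation': array([-1.79904212e+02, -2.05608539e-02,  1.65059918e+02]), 'ft_force': array([ 0.05694478, -0.06642013, -0.47285119]), 'ft_torque': array([ 0.01152454, -0.00208548,  0.03420766]), 'opening': 0.0880626058116054} 0.017
scene 456.9582157923414 456.9582157923414 273.9813434821305 201.10495663454478 [[-0.22908658  0.97336104  0.00936104]
 [ 0.6123157   0.15157478 -0.77594753]
 [-0.75669599 -0.17202726 -0.630728  ]] [ 0.12898229 -0.32720685  1.40555069] 0.004281462585034013
top 398.6347517853505 398.6347517853505 280.01178864935866 204.3339762886846 [[ 0.02600995 -0.99965203 -0.00439338]
 [-0.99243171 -0.02529397 -0.12016451]
 [ 0.12001157  0.0074856  -0.99274427]] [-0.00257798  0.53218379  0.91078739] 0.0039880952380952385
```

View pics/scene0.png

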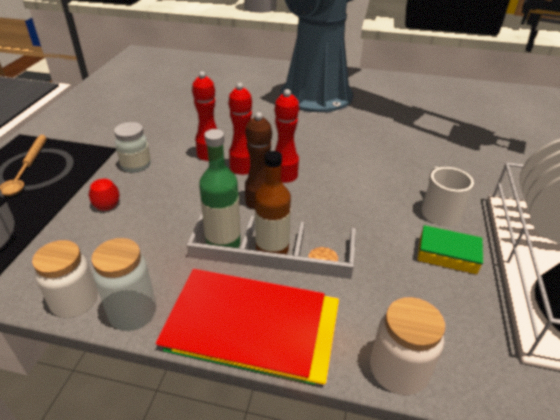

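View pics/top0.png

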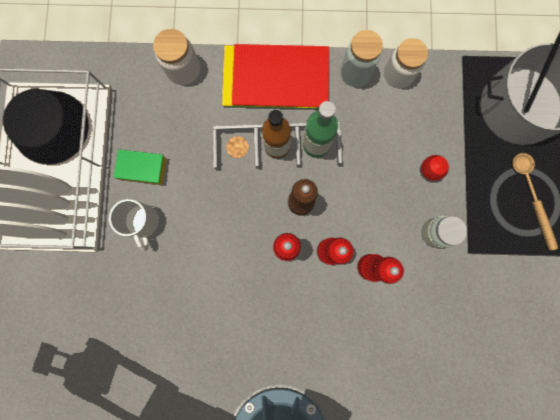

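The pictures show the dark mill at top-view pixel (303,195). The empty bay, with its cork at (237,147), is the leftmost one. Three red decoy mills stand on the robot side at (287,246), (335,251) and (382,268). Next I'll measure positions.

```bash
cat > h.py <<'E'
import numpy as np,cv2
from scipy.optimize import least_squares
def cloud(im):
    h,w=im["depth"].shape
    u,v=np.meshgrid(np.arange(w),np.arange(h)); d=im["depth"]
    c=np.stack([(u-im["cx"])/im["fx"]*d,(v-im["cy"])/im["fy"]*d,d],-1)
    return (c-im["t"])@im["R"]
def ray(im,u,v,z):
    R=im["R"];o=-R.T@im["t"]; r=R.T@np.array([(u-im["cx"])/im["fx"],(v-im["cy"])/im["fy"],1.])
    return o+r*(z-o[2])/r[2]
def circ(P,r=None):
    c0=P.mean(0)
    if r is None:
        s=least_squares(lambda q:np.hypot(*(P-q[:2]).T)-q[2],[*c0,.03],loss='soft_l1',f_scale=.002)
    else: s=least_squares(lambda q:np.hypot(*(P-q[:2]).T)-r,c0,loss='soft_l1',f_scale=.002)
    return s.x
E
python3 - <<'E'
from h import *
from types import SimpleNamespace
for n in ("scene","top"):
    im=dict(np.load(n+"0.npz")); W=cloud(im); px=im["pixels"]
    hsv=cv2.cvtColor(px,cv2.COLOR_RGB2HSV).astype(int); H,S,V=np.moveaxis(hsv,-1,0)
    table=W[...,2][(np.abs(W[...,2])<.02)]; print(n,"table z",np.median(table), "cam",-im["R"].T@im["t"])
    masks={"cork":(H>5)&(H<22)&(S>110)&(V>140)&(abs(W[...,2])<.012)}
    masks["red"]=((H<5)|(H>174))&(S>150)&(W[...,2]>.07)
    masks["brown"]=(H<14)&(S>60)&(V<110)&(W[...,2]>.015)
    masks["all"]=(W[...,2]>.015)&(W[...,2]<.26)
    for k in masks:
        m=masks[k].astype(np.uint8); 
        nl,L,st,ce=cv2.connectedComponentsWithStats(m)
        for i in range(1,nl):
            if st[i,4]<60: continue
            p=W[L==i]
            print(n,k,st[i],ce[i].round(1),"min",p.min(0).round(3),"max",p.max(0).round(3),"ray0",ray(im,*ce[i],0).round(4))
E
```

```text
scene table z -0.001382427469313897 cam [1.29347657 0.165843   0.63141742]
scene cork [  2 185  17   9  90] [ 10.4 189.1] min [ 0.632 -0.591  0.007] max [ 0.664 -0.56   0.012] ray0 [ 0.6366 -0.5902  0.    ]
scene cork [308 247  30  14 299] [323.4 253.6] min [ 0.648  0.094 -0.004] max [0.685 0.15  0.003] ray0 [0.669  0.1225 0.    ]
scene cork [322 295  18  90 132] [331.8 337.1] min [ 0.765  0.138 -0.004] max [0.94  0.166 0.012] ray0 [0.8506 0.1632 0.    ]
scene red [193  77  23  58 945] [204.3 102.7] min [ 0.38  -0.226  0.07 ] max [1.293 0.166 0.631] ray0 [ 0.1348 -0.3135  0.    ]
scene red [ 229   88   23   86 1035] [240.4 116.8] min [ 0.418 -0.13   0.07 ] max [1.293 0.166 0.631] ray0 [ 0.1906 -0.1854  0.    ]
scene red [ 275   95   24   69 1121] [285.9 123.9] min [ 0.424 -0.028  0.07 ] max [1.293 0.166 0.631] ray0 [ 0.1981 -0.052   0.    ]
scene brown [193  88  22  50 399] [202.6 110.1] min [ 0.388 -0.229  0.057] max [1.293 0.166 0.631] ray0 [ 0.1791 -0.3024  0.    ]
scene brown [ 229   99   61  121 2932] [258.2 162.6] min [ 0.427 -0.134  0.015] max [1.293 0.166 0.631] ray0 [ 0.3999
[... 4184 characters left out ...]
0.528 0.387 0.095] ray0 [0.4855 0.3683 0.    ]
top all [ 423  216   45   32 1157] [444.5 231.4] min [ 0.441 -0.396  0.015] max [ 0.512 -0.329  0.106] ray0 [ 0.4801 -0.3887  0.    ]
top all [273 233  28  28 617] [287.  246.7] min [ 0.402 -0.037  0.049] max [0.458 0.025 0.218] ray0 [ 0.4335 -0.0081  0.    ]
top all [318 238  36  28 832] [335.4 251. ] min [ 0.394 -0.135  0.017] max [ 0.455 -0.08   0.219] ray0 [ 0.4262 -0.1251  0.    ]
top all [ 359  254   46   30 1073] [380.9 268.6] min [ 0.36  -0.232  0.016] max [ 0.421 -0.177  0.219] ray0 [ 0.387  -0.2343  0.    ]
top all [ 244  392   75   28 1017] [279.6 410.5] min [ 0.044 -0.087  0.015] max [0.105 0.081 0.102] ray0 [ 0.0581 -0.0002  0.    ]
```

```bash
python3 - <<'E'
from h import *
for n in ("scene","top"):
    im=dict(np.load(n+"0.npz")); W=cloud(im); P=W.reshape(-1,3)
    P=P[im["depth"].ravel()>0]
    for k,c in {"mill":(.538,-.04),"r1":(.43,-.006),"r2":(.425,-.108),"r3":(.39,-.205),"oil":(.68,-.08),"vin":(.68,.02)}.items():
        m=(np.hypot(P[:,0]-c[0],P[:,1]-c[1])<.048)
        for z0,z1,r in ((.012,.05,.032),(.165,.18,.027)):
            if k in("oil","vin"): z0,z1,r=(.045,.09,.034 if k=="oil" else .032)
            q=P[m&(P[:,2]>z0)&(P[:,2]<z1)][:,:2]
            if len(q)>8: print(n,k,z0,len(q),circ(q,r).round(4))
        q=P[m&(P[:,2]>.205)]
        if len(q): print(n,k,"top",q.mean(0).round(4))
    # rack wall tops
    m=(P[:,2]>.029)&(P[:,2]<.039)&(P[:,0]>.6)&(P[:,0]<.76)&(P[:,1]>-.16)&(P[:,1]<.2)
    Q=P[m]
    b=Q[(Q[:,0]>.705)]
    print(n,"back wall top: x",b[:,0].min(),b[:,0].max(), "fit", np.polyfit(b[:,1],b[:,0],1))
    f=Q[Q[:,0]<.69]
    for a,bb in ((-.16,-.11),(-.05,-.01),(.05,.10),(.15,.2)):
        g=f[(f[:,1]>a)&(f[:,1]<bb)]
        if len(g)>4: print("  wall",len(g),g[:,1].mean().round(4),g[:,1].min().round(3),g[:,1].max().round(3),g[:,0].min().round(4),g[:,0].max().round(3),"slope dy/dx",np.polyfit(g[:,0],g[:,1],1).round(3))
E
```

```text
scene mill 0.012 152 [ 0.5433 -0.038 ]
scene mill 0.165 190 [ 0.542  -0.0389]
scene mill top [ 0.5478 -0.0375  0.2108]
scene r1 0.012 249 [ 0.4333 -0.0067]
scene r1 0.165 163 [ 0.4325 -0.0065]
scene r1 top [ 0.438  -0.0053  0.2104]
scene r2 0.012 281 [ 0.4269 -0.111 ]
scene r2 0.165 161 [ 0.4259 -0.1113]
scene r2 top [ 0.4314 -0.109   0.2106]
scene r3 0.012 149 [ 0.392  -0.2076]
scene r3 0.165 149 [ 0.3914 -0.2084]
scene r3 top [ 0.3964 -0.2064  0.2105]
scene oil 0.045 656 [ 0.6897 -0.0737]
scene oil 0.045 656 [ 0.6897 -0.0737]
scene oil top [ 0.697  -0.0707  0.2331]
scene vin 0.045 627 [0.6827 0.0234]
scene vin 0.045 627 [0.6827 0.0234]
scene vin top [0.6879 0.0248 0.2152]
scene back wall top: x 0.7050052812031301 0.7415417097209943 fit [-0.03604014  0.72463488]
  wall 54 -0.1269 -0.132 -0.122 0.6478 0.689 slope dy/dx [ 0.135 -0.217]
  wall 94 -0.0279 -0.04 -0.022 0.6317 0.69 slope dy/dx [ 0.013 -0.036]
  wall 105 0.0713 0.054 0.077 0.6258 0.69 slope dy/dx [-0.011  0.078]
  wall 115 0.1717 0.167 0.177 0.6194 0.69 slope dy/dx [0.057 0.134]
top mill 0.012 49 [ 0.5422 -0.0395]
top mill
[... 229 characters left out ...]
1103  0.2137]
top r3 0.012 89 [ 0.3903 -0.209 ]
top r3 0.165 55 [ 0.3904 -0.2093]
top r3 top [ 0.3902 -0.2068  0.2138]
top oil 0.045 138 [ 0.6876 -0.0748]
top oil 0.045 138 [ 0.6876 -0.0748]
top oil top [ 0.6844 -0.0734  0.2428]
top vin 0.045 132 [0.6809 0.0221]
top vin 0.045 132 [0.6809 0.0221]
top vin top [0.6792 0.0222 0.2187]
top back wall top: x 0.7053219806936849 0.73487294085452 fit [-0.02464636  0.72033033]
  wall 83 -0.1287 -0.134 -0.124 0.6353 0.689 slope dy/dx [ 0.06  -0.168]
  wall 88 -0.0298 -0.048 -0.023 0.6294 0.689 slope dy/dx [ 0.032 -0.051]
  wall 98 0.0704 0.053 0.075 0.6228 0.689 slope dy/dx [0.059 0.032]
  wall 92 0.1699 0.164 0.175 0.6177 0.689 slope dy/dx [0.055 0.134]
```

```bash
python3 - <<'E'
import cv2
a=cv2.imread("pics/top0.png")[100:300,190:430]; cv2.imwrite("pics/topc.png",cv2.resize(a,None,fx=3,fy=3,interpolation=cv2.INTER_CUBIC))
E
```

```text
(no output)
```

View pics/topc.png

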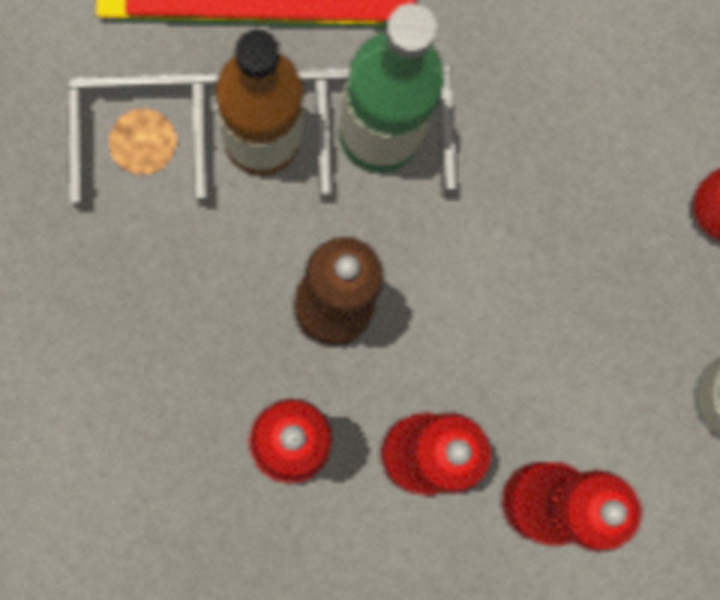

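The dark mill is at about (0.542, -0.039). The gap is at (0.677, 0.122) with yaw about 0.056. The lane between the red mills and the bottles is only about as wide as the gripper body. I'll bring the hand into view to measure its real shape before choosing how to push.

{"op": "drive_tool", "data": {"commands": [[-0.028,-0.023,-0.006,0,0,0],[-0.028,-0.023,-0.006,0,0,0],[-0.028,-0.023,-0.006,0,0,0],[-0.028,-0.023,-0.006,0,0,0],[-0.028,-0.023,-0.006,0,0,0],[-0.028,-0.023,-0.006,0,0,0],[-0.028,-0.023,-0.006,0,0,0],[-0.028,-0.023,-0.006,0,0,0],[-0.028,-0.023,-0.006,0,0,0],[-0.028,-0.023,-0.006,0,0,0],[-0.028,-0.023,-0.006,0,0,0],[-0.028,-0.023,-0.006,0,0,0]], "jaw": -1}}

```text
t: 1.1
eef_pos: [0.405, 0.1901, 0.3235]
orientation: [-179.5, -0.4, 165.8]
ft_force: [0.2, 1.1, -0.6]
opening: 0.01
```

```bash
cat > snap.py <<'E'
import sys
from bench import arm
from h import *
tag=sys.argv[1]; names=sys.argv[2:] or ["scene","top"]
o=arm.get_obs(); print("t",round(o["t"],2),"pos",o["eef_pos"].round(4),"rpy",o["orientation"].round(2),"F",o["ft_force"].round(1),"open",round(o["opening"],4),"j",o["joints"].round(1))
for n in names:
    im=arm.get_image(n); cv2.imwrite(f"pics/{n}{tag}.png",im["pixels"][:,:,::-1]); np.savez(f"{n}{tag}.npz",**im)
E
python3 snap.py 1; python3 -c "
import cv2,numpy as np
a=cv2.imread('pics/scene1.png');b=cv2.imread('pics/top1.png');cv2.imwrite('pics/both1.png',cv2.resize(np.hstack([a,b]),(800,300)))"
```

```text
t 1.1 pos [0.405  0.1901 0.3235] rpy [-179.46   -0.38  165.85] F [ 0.2  1.1 -0.6] open 0.01 j [ 10.1  -9.3 104.   -0.3  85.8 -65.7]
```

View pics/scene1.png

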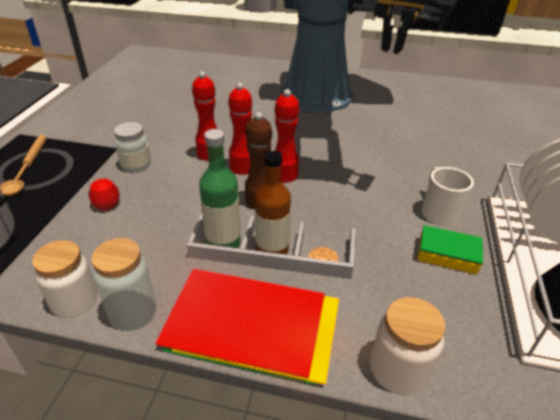

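{"op": "drive_tool", "data": {"commands": [[0,0,0.035,0,0,0],[0,0,0.035,0,0,0],[0,0,0.035,0,0,0],[0,0,0.035,0,0,0],[0,0,0.03,0,0,0]]}}

```text
t: 1.62
eef_pos: [0.4117, 0.1879, 0.1557]
orientation: [-179.9, 0.6, 165.1]
ft_force: [-0.9, 0.5, 1.1]
opening: 0.0008
```

```bash
python3 snap.py 2; python3 - <<'E'
from h import *
import cv2
a=cv2.imread('pics/scene2.png')[0:200,270:470];b=cv2.imread('pics/top2.png')[150:420,60:330]
cv2.imwrite('pics/both2.png',np.hstack([cv2.resize(a,(400,400)),cv2.resize(b,(400,400))]))
im=dict(np.load("scene2.npz"));W=cloud(im);P=W[im["depth"]>0]
m=(abs(P[:,0]-.40)<.12)&(abs(P[:,1]-.19)<.15)
for z in np.arange(.13,.5,.015):
    q=P[m&(abs(P[:,2]-z)<.005)]
    if len(q)>3: print(z.round(3),len(q),"x",q[:,0].min().round(3),q[:,0].max().round(3),"y",q[:,1].min().round(3),q[:,1].max().round(3))
E
```

```text
t 1.62 pos [0.4117 0.1879 0.1557] rpy [-179.93    0.63  165.13] F [-0.9  0.5  1.1] open 0.0008 j [  9.7   1.2 114.7  -0.4  63.6 -65.3]
0.145 58 x 0.407 0.426 y 0.171 0.203
0.16 69 x 0.409 0.427 y 0.169 0.204
0.175 79 x 0.41 0.428 y 0.169 0.205
0.19 58 x 0.402 0.428 y 0.167 0.204
0.205 131 x 0.356 0.468 y 0.096 0.274
0.22 399 x 0.379 0.469 y 0.094 0.265
0.235 430 x 0.378 0.471 y 0.09 0.285
0.25 256 x 0.375 0.465 y 0.09 0.279
0.265 176 x 0.392 0.436 y 0.143 0.209
0.28 68 x 0.424 0.447 y 0.142 0.202
0.295 233 x 0.395 0.451 y 0.142 0.225
0.31 152 x 0.412 0.445 y 0.156 0.218
0.325 261 x 0.402 0.452 y 0.148 0.227
0.34 266 x 0.403 0.452 y 0.148 0.226
0.355 239 x 0.415 0.45 y 0.15 0.229
0.37 283 x 0.413 0.45 y 0.15 0.235
0.385 260 x 0.411 0.451 y 0.15 0.226
0.4 237 x 0.421 0.452 y 0.15 0.227
```

View pics/both2.png

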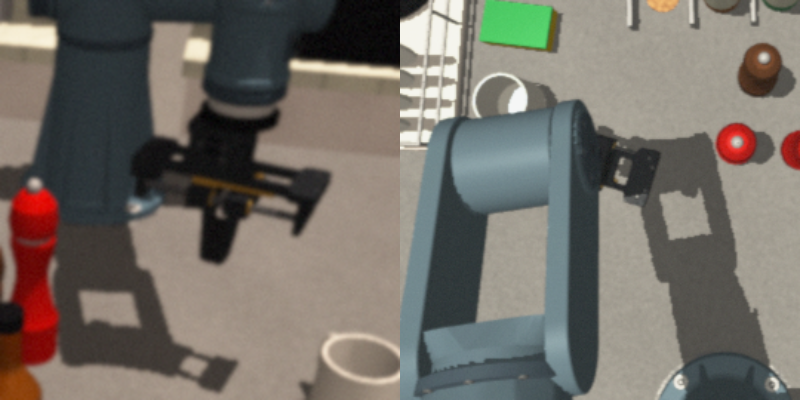

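```bash
cat > clr.py <<'E'
from h import *
def rmill(z): return np.interp(z,[0,.05,.095,.115,.172,.2,.217],[.032,.032,.019,.019,.027,.02,.008],right=-1)
def rbot(r):
    return lambda z: np.where(z<.16,r,np.where(z<.25,np.interp(z,[.16,.19],[r,.014]),-1))
OBS={"r1":(.4325,-.007,rmill),"r2":(.426,-.1117,rmill),"r3":(.391,-.2087,rmill),"oil":(.6885,-.0743,rbot(.034)),"vin":(.682,.0225,rbot(.032))}
def box(x,y,z0,z1,n=9):
    g=np.stack(np.meshgrid(np.linspace(-x,x,n),np.linspace(-y,y,2*n+1),np.linspace(z0,z1,n)),-1).reshape(-1,3)
    return g
BODY=np.vstack([box(.0375,.0935,-.105,-.045),box(.043,.043,-.26,-.1)])
def rot(head,al): # heading angle of tool x (rad), tilt alpha (top leans back)
    hx=np.array([np.cos(head),np.sin(head),0]); zz=np.array([0,0,1.])
    tz=-zz*np.cos(al)+hx*np.sin(al); tx=hx*np.cos(al)+zz*np.sin(al); ty=np.cross(tz,tx)
    return np.stack([tx,ty,tz],1)
def clear(tip,head,al,obs=OBS,pts=BODY):
    """tip = fingertip centre"""
    R=rot(head,al); tcp=np.asarray(tip)-R[:,2]*.017
    P=pts@R.T+tcp
    out={"z":P[:,2].min()}
    for k,(x,y,f) in obs.items():
        r=f(P[:,2]); d=np.hypot(P[:,0]-x,P[:,1]-y)-r
        d=d[r>0]; out[k]=d.min() if len(d) else 9
    return out
E
python3 - <<'E'
from clr import *
best=[]
for al in np.radians([20,25,30,35,40]):
  for hd in np.radians([82,90,95,98,101,105]):
    worst=[];path=[]
    for ty in np.arange(-.115,.085,.01):
        c=[(lambda o:(min(v for k,v in o.items() if k!="z"),x))(clear((x,ty,.016),hd,al)) for x in np.arange(.53,.58,.003)]
        b=max(c); worst.append(b[0]);path.append(b[1])
    print(np.degrees(al),np.degrees(hd),round(min(worst)*1000,1),(np.array(worst)*1000).round().astype(int)[::2],np.round(path,3)[::2])
E
```

```text
20.0 82.0 -2.9 [16  7  2  5  9  8  2 -2 -2  4] [0.563 0.557 0.557 0.557 0.554 0.56  0.557 0.557 0.56  0.557]
20.0 90.0 -0.3 [12  8  7  6  7  6  3  2  0  3] [0.557 0.554 0.554 0.554 0.551 0.554 0.554 0.554 0.554 0.554]
20.0 95.0 1.3 [12  9  9  8  7  3  3  2  2  1] [0.554 0.551 0.551 0.551 0.548 0.551 0.551 0.551 0.551 0.551]
20.0 98.0 0.7 [12 10  9  8  6  1  3  4  1  1] [0.554 0.551 0.551 0.548 0.545 0.548 0.551 0.551 0.548 0.548]
20.0 101.0 -0.1 [12 10  9  8  6  0  4  3  2  1] [0.554 0.551 0.548 0.545 0.542 0.545 0.551 0.551 0.548 0.545]
20.0 105.00000000000001 0.8 [13 10  8  8  7  3  3  3  1  1] [0.554 0.551 0.548 0.542 0.539 0.542 0.551 0.548 0.545 0.539]
25.0 82.0 -3.5 [20  9  1  2  8  8  4 -4 -3  1] [0.566 0.56  0.557 0.56  0.557 0.56  0.56  0.56  0.56  0.56 ]
25.0 90.0 -0.5 [16  9  7  5  7  7  4  1  0  0] [0.557 0.554 0.554 0.554 0.554 0.554 0.554 0.554 0.557 0.554]
25.0 95.0 0.7 [13  9  9  7  6  4  3  2  1  1] [0.554 0.551 0.551 0.551 0.551 0.551 0.551 0.551 0.551 0.551]
25.0 98.0 -0.1 [13 10  9  8  6  3  1  4  1  1] [0.554 0.551 0.551 0.548 0.548 0.548 0.548 0.551 0.548 0.548]
[... 1624 characters left out ...]
 0.536 0.536 0.545 0.545 0.539]
40.0 82.0 -4.6 [33 17  6  1  2  5  7  1 -4 -4] [0.578 0.572 0.566 0.563 0.563 0.563 0.563 0.566 0.563 0.563]
40.0 90.0 -1.0 [25 14  6  4  4  7  6  1 -1 -1] [0.566 0.557 0.554 0.557 0.557 0.554 0.554 0.554 0.557 0.557]
40.0 95.0 -1.2 [23 13  9  5  6  5  3  1  0 -1] [0.557 0.554 0.551 0.551 0.551 0.548 0.548 0.551 0.554 0.551]
40.0 98.0 -0.7 [22 13  9  6  6  6  3  0  1 -1] [0.551 0.551 0.551 0.548 0.548 0.545 0.545 0.545 0.551 0.548]
40.0 101.0 -1.0 [24 13 11  7  6  5  3 -1  2 -1] [0.548 0.548 0.548 0.548 0.545 0.542 0.539 0.545 0.548 0.545]
40.0 105.00000000000001 -1.3 [26 15 10  8  5  4  4  1  1 -1] [0.542 0.545 0.545 0.542 0.539 0.536 0.53  0.542 0.542 0.542]
```

```bash
cat > search.py <<'E'
from clr import *
from scipy.spatial.transform import Rotation as Ro
import itertools
walls=[]  # rack wall sample pts in world
g=np.array([.677,.122]); th=.056; Rg=np.array([[np.cos(th),-np.sin(th)],[np.sin(th),np.cos(th)]])
RB=[(-.055,.048,y-.004+s,y+.004+s) for y in (-.25+0,) for s in (0,.1,.2,.3)]  # side walls y: -250,-150,-50,50
RB.append((.04,.048,-.254,.054))
def rackclear(P):
    q=(P[:,:2]-g)@Rg; best=np.full(len(P),9.)
    for x0,x1,y0,y1 in RB:
        dx=np.maximum(np.maximum(x0-q[:,0],q[:,0]-x1),0);dy=np.maximum(np.maximum(y0-q[:,1],q[:,1]-y1),0);dz=np.maximum(P[:,2]-.035,0)
        best=np.minimum(best,np.sqrt(dx**2+dy**2+dz**2))
    return best.min()
def fingers(w):
    f=box(.009,.00875,-.045,.017,5)
    return f+[0,w/2+.00875,0], f-[0,w/2+.00875,0]
def evalpose(R,w,M,p,z0=.006):
    fa,fb=fingers(w); 
    A=[f@R.T for f in (fa,fb)]; B=BODY@R.T
    dz=z0-min(a[:,2].min() for a in A)
    res=None
    for i in (0,1):
        # low slice in contact band
        a=A[i]; zz=a[:,2]+dz; s=a[(zz<.034)]
        if len(s)==0: continue
        k=np.argmax(s[:,:2]@p); c=s[k]; 
        if c[2]+dz>.033: continue
        t=np.array([*(M-.032*p-c[:2]),dz])
        F=np.vstack(A)+t; Bd=B+t; tot=np.vstack([F,Bd])
        # mill: fingers other than contact
        dm=np.hypot(F[:,0]-M[0],F[:,1]-M[1])-rmill(F[:,2]); 
        if dm.min()<-.0015: continue
        r=rmill(Bd[:,2]); d=np.hypot(Bd[:,0]-M[0],Bd[:,1]-M[1])-r; d=d[r>0]
        cm=d.min() if len(d) else 9
        if cm<.004 or Bd[:,2].min()<.006: continue
        cl={}
        for n,(x,y,f) in OBS.items():
            r=f(tot[:,2]); d=np.hypot(tot[:,0]-x,tot[:,1]-y)-r; cl[n]=d[r>0].min() if (r>0).any() else 9
        cl["rack"]=rackclear(tot)
        m=min(cl.values())
        if res is None or m>res[0]: res=(m,i,t,cm,Bd[:,2].min(),c[2]+dz,cl)
    return res
def pose(yaw,az,al):
    # tool down with yaw (tool x heading), then top leans toward azimuth az by al
    R0=rot(yaw,0.); ax=np.array([-np.sin(az),np.cos(az),0])
    return Ro.from_rotvec(ax*al).as_matrix()@R0
if __name__=="__main__":
    for M in [(.545,-.04),(.548,0.),(.55,.03),(.553,.06),(.56,.09),(.57,.115)]:
        M=np.array(M); L=[]
        for yaw in np.radians(np.arange(0,180,15)):
            for az in np.radians(np.arange(0,360,20)):
                for al in np.radians([0,15,25,35,45]):
                    R=pose(yaw,az,al)
                    for w in (0.001,.045,.088):
                        for pd in (80,95):
                            p=np.array([np.cos(np.radians(pd)),np.sin(np.radians(pd))])
                            r=evalpose(R,w,M,p)
                            if r: L.append((r[0],np.degrees(yaw).round(),np.degrees(az).round(),np.degrees(al).round(),w,pd,r[1],r[3],r[4],r[5]))
        L.sort(reverse=True)
        print(M,len(L))
        for l in L[:7]: print("   ",[round(float(v),4) for v in l])
E
time python3 search.py
```

```text
[ 0.545 -0.04 ] 647
    [0.0255, 135.0, 320.0, 35.0, 0.088, 95.0, 0.0, 0.0138, 0.0389, 0.0163]
    [0.0246, 135.0, 300.0, 35.0, 0.045, 80.0, 0.0, 0.0118, 0.0331, 0.0278]
    [0.0232, 135.0, 300.0, 25.0, 0.088, 95.0, 0.0, 0.0059, 0.0471, 0.0268]
    [0.023, 135.0, 300.0, 45.0, 0.045, 80.0, 0.0, 0.0241, 0.0206, 0.0329]
    [0.023, 135.0, 300.0, 35.0, 0.045, 95.0, 0.0, 0.0177, 0.0331, 0.0278]
    [0.023, 135.0, 300.0, 45.0, 0.045, 95.0, 0.0, 0.0296, 0.0206, 0.0329]
    [0.0229, 135.0, 300.0, 25.0, 0.045, 95.0, 0.0, 0.0053, 0.0447, 0.0221]
[0.548 0.   ] 647
    [0.0193, 45.0, 240.0, 25.0, 0.045, 80.0, 1.0, 0.0065, 0.0447, 0.0221]
    [0.0174, 45.0, 240.0, 35.0, 0.045, 95.0, 1.0, 0.0138, 0.0331, 0.0278]
    [0.0147, 45.0, 260.0, 35.0, 0.001, 80.0, 1.0, 0.0151, 0.0186, 0.0263]
    [0.0128, 60.0, 280.0, 25.0, 0.001, 80.0, 0.0, 0.0044, 0.0325, 0.0166]
    [0.0119, 45.0, 240.0, 35.0, 0.045, 80.0, 1.0, 0.0195, 0.0331, 0.0278]
    [0.0109, 60.0, 300.0, 35.0, 0.045, 80.0, 0.0, 0.0059, 0.022, 0.0199]
    [0.0109, 60.0, 300.0, 45.0, 0.045, 80.0, 0.0, 0.0146, 0.007, 0.0231]
[0.55 0.03] 647
    [0.0
[... 1460 characters left out ...]
0, 25.0, 0.001, 80.0, 1.0, 0.0051, 0.0423, 0.0173]
    [0.0092, 30.0, 240.0, 35.0, 0.001, 95.0, 1.0, 0.0051, 0.021, 0.0253]
[0.57  0.115] 647
    [0.028, 15.0, 180.0, 35.0, 0.088, 80.0, 0.0, 0.0045, 0.0362, 0.0316]
    [0.0215, 45.0, 280.0, 45.0, 0.088, 80.0, 0.0, 0.0159, 0.0197, 0.0234]
    [0.0214, 45.0, 280.0, 35.0, 0.088, 80.0, 0.0, 0.0055, 0.0324, 0.0201]
    [0.0208, 60.0, 280.0, 25.0, 0.088, 80.0, 0.0, 0.0043, 0.0443, 0.0166]
    [0.0177, 15.0, 200.0, 35.0, 0.088, 80.0, 0.0, 0.0045, 0.0389, 0.0172]
    [0.0173, 0.0, 180.0, 45.0, 0.088, 80.0, 0.0, 0.0068, 0.0297, 0.0187]
    [0.0152, 60.0, 280.0, 35.0, 0.088, 80.0, 0.0, 0.0162, 0.0325, 0.0204]
real	0m10.412s
user	0m10.829s
sys	0m0.058s
```

```bash
cat > opt.py <<'E'
from search import *
ys=[-.04,-.01,.02,.045,.07,.09,.11]
res=[]
for yaw in np.arange(30,70,6):
  for az in np.arange(220,280,10):
    for al in (22,27,32,38):
      R=pose(*np.radians([yaw,az,al]))
      for w in (.001,.025,.045,.066):
        for pd in (80,90):
          p=np.array([np.cos(np.radians(pd)),np.sin(np.radians(pd))])
          row=[]
          for y in ys:
            xs=[.545] if y<-.03 else (.535,.545,.555,.565)
            c=[(r[0],x) for x in xs if (r:=evalpose(R,w,np.array([x,y]),p))]
            if not c: break
            row.append(max(c))
            if row[-1][0]<.006: break
          if len(row)==len(ys): res.append((min(r[0] for r in row),yaw,az,al,w,pd,row))
res.sort(key=lambda r:-r[0]); print(len(res))
for r in res[:10]:
    e=evalpose(pose(*np.radians(r[1:4])),r[4],np.array([.545,.02]),np.array([np.cos(np.radians(r[5])),np.sin(np.radians(r[5]))]))
    print([round(float(v),4) for v in r[:6]],[(round(a*1000),b) for a,b in r[6]],"finger",e[1],"millclr",e[3].round(4),"zmin",e[4].round(3),"zc",e[5].round(3))
E
time timeout 550 python3 opt.py
```

```text
0
real	0m2.572s
user	0m3.008s
sys	0m0.067s
```

```bash
cat > opt2.py <<'E'
from search import *
from multiprocessing import Pool
ys=[-.04,-.025,-.01,.005,.02,.035,.05,.065,.08,.095,.11]
def job(a):
    yaw,az,al,w=a; R=pose(*np.radians([yaw,az,al])); out=[]
    for pd in (78,90,102):
      p=np.array([np.cos(np.radians(pd)),np.sin(np.radians(pd))])
      row=[]
      for y in ys:
        xs=(.543,) if y<-.03 else (.525,.535,.545,.555,.565)
        c=[(r[0],x) for x in xs if (r:=evalpose(R,w,np.array([x,y]),p))]
        row.append(max(c) if c else (-1,0))
      out.append((a,pd,row))
    return out
if __name__=="__main__":
    A=[(yaw,az,al,w) for yaw in np.arange(0,180,10) for az in np.arange(180,361,12) for al in (20,27,34,42) for w in (.001,.02,.04,.065,.088)]
    with Pool() as p: T=[x for o in p.map(job,A,chunksize=8) for x in o]
    import pickle; pickle.dump(T,open("T.pkl","wb"))
    C=np.array([[r[0] for r in t[2]] for t in T])
    print("best per y",(C.max(0)*1000).round())
    i=np.argsort(-C.min(1))[:8]
    for k in i: print("all",T[k][:2],(C[k]*1000).round().astype(int),[r[1] for r in T[k][2]])
    for s,e in ((0,5),(0,7),(3,8),(4,11),(5,11),(6,11)):
        k=np.argsort(-C[:,s:e].min(1))[:4]
        for j in k: print(ys[s],ys[e-1],[float(v) for v in T[j][0]],T[j][1],(C[j]*1000).round().astype(int),[r[1] for r in T[j][2]])
E
nproc; time timeout 570 python3 opt2.py
```

```text
4
best per y [30. 29. 31. 27. 23. 23. 18. 18. 18. 22. 24.]
all ((np.int64(150), np.int64(312), 27, 0.088), 102) [23 29 22 22 20 23 17 14 13 18 16] [0.543, 0.525, 0.535, 0.535, 0.545, 0.545, 0.545, 0.545, 0.535, 0.535, 0.535]
all ((np.int64(150), np.int64(312), 27, 0.065), 102) [13 26 23 21 22 15 12 13 16 17 22] [0.543, 0.525, 0.525, 0.525, 0.535, 0.535, 0.535, 0.535, 0.525, 0.525, 0.535]
all ((np.int64(150), np.int64(300), 34, 0.02), 90) [10 23 22 18 18 13 12 12 18 17 15] [0.543, 0.525, 0.525, 0.535, 0.545, 0.545, 0.535, 0.525, 0.525, 0.525, 0.535]
all ((np.int64(150), np.int64(288), 34, 0.001), 102) [10 23 17 16 17 12 15 18 18 11 11] [0.543, 0.525, 0.525, 0.535, 0.545, 0.535, 0.535, 0.525, 0.525, 0.535, 0.545]
all ((np.int64(150), np.int64(300), 42, 0.02), 78) [18 27 16 14 13 12 12 11 16 13  9] [0.543, 0.525, 0.535, 0.535, 0.545, 0.555, 0.545, 0.535, 0.525, 0.535, 0.535]
all ((np.int64(140), np.int64(300), 27, 0.065), 102) [28 21 16 13  9 10 13 15 15 11  8] [0.543, 0.535, 0.535, 0.545, 0.555, 0.565, 0.555, 0.545, 0.535, 0.535, 0.545]
all ((np.int64(140), np.int64(312), 27, 0.088), 1
[... 3346 characters left out ...]
.565, 0.555, 0.545, 0.535, 0.525, 0.525]
0.05 0.11 [150.0, 312.0, 27.0, 0.088] 102 [23 29 22 22 20 23 17 14 13 18 16] [0.543, 0.525, 0.535, 0.535, 0.545, 0.545, 0.545, 0.545, 0.535, 0.535, 0.535]
0.05 0.11 [150.0, 312.0, 27.0, 0.065] 102 [13 26 23 21 22 15 12 13 16 17 22] [0.543, 0.525, 0.525, 0.525, 0.535, 0.535, 0.535, 0.535, 0.525, 0.525, 0.535]
0.05 0.11 [150.0, 300.0, 34.0, 0.02] 90 [10 23 22 18 18 13 12 12 18 17 15] [0.543, 0.525, 0.525, 0.535, 0.545, 0.545, 0.535, 0.525, 0.525, 0.525, 0.535]
0.05 0.11 [140.0, 288.0, 27.0, 0.04] 102 [25 20 15  6 10 12 12 16 15 12 17] [0.543, 0.535, 0.545, 0.525, 0.555, 0.565, 0.555, 0.545, 0.535, 0.525, 0.525]
real	1m20.299s
user	5m13.772s
sys	0m0.286s
```

```bash
cat > s1.py <<'E'
from search import *
R=pose(*np.radians([150,312,27])); W=.088
def rpy(R): return Ro.from_matrix(R).as_euler('xyz',degrees=True)
def allclr(tcp,R,w,M,dz=0):
    fa,fb=fingers(w); out={}
    T=np.vstack([fa,fb,BODY])@R.T+tcp+[0,0,dz]
    for n,(x,y,f) in {**OBS,"mill":(*M,rmill)}.items():
        r=f(T[:,2]); d=np.hypot(T[:,0]-x,T[:,1]-y)-r; out[n]=round(1000*d[r>0].min(),1) if (r>0).any() else 99
    out["rack"]=round(1000*rackclear(T),1); out["z"]=round(1000*T[:,2].min(),1)
    return out
if __name__=="__main__":
    print("R cols",R.T.round(4).tolist(),"rpy",rpy(R).round(2))
    for M,pd in (((.5425,-.0395),102),((.5425,-.0395),90),((.5425,-.0395),80),((.54,.03),100),((.54,.03),85),((.54,.06),100),((.54,.06),85),((.54,.1),90),((.555,.1),80),((.56,.11),70)):
        p=np.array([np.cos(np.radians(pd)),np.sin(np.radians(pd))]); M=np.array(M)
        r=evalpose(R,W,M,p)
        if r is None: print(M,pd,None); continue
        print(M,pd,"tcp",r[2].round(4),"finger",r[1],"cm",r[3].round(4),"zc",r[5].round(4),{k:round(v*1000) for k,v in r[6].items()})
    p=np.array([np.cos(np.radians(95)),np.sin(np.radians(95))]);M=np.array([.5425,-.0395]); r=evalpose(R,W,M,p); t=r[2].copy(); t[:2]-=.02*p
    for dz in (0,.03,.06,.1,.14,.18,.22,.26): print(dz,allclr(t,R,W,M,dz))
E
python3 s1.py
```

```text
R cols [[-0.7967, 0.423, 0.4318], [0.5225, 0.841, 0.1403], [-0.3038, 0.3374, -0.891]] rpy [171.05 -25.58 152.04]
[ 0.5425 -0.0395] 102 tcp [ 0.5294 -0.1321  0.0337] finger 0 cm 0.0046 zc 0.031 {'r1': 101, 'r2': 51, 'r3': 49, 'oil': 23, 'vin': 91, 'rack': 46}
[ 0.5425 -0.0395] 90 None
[ 0.5425 -0.0395] 80 None
[0.54 0.03] 100 None
[0.54 0.03] 85 None
[0.54 0.06] 100 None
[0.54 0.06] 85 None
[0.54 0.1 ] 90 None
[0.555 0.1  ] 80 None
[0.56 0.11] 70 NoneTraceback (most recent call last):
  File "s1.py", line 18, in <module>
    p=np.array([np.cos(np.radians(95)),np.sin(np.radians(95))]);M=np.array([.5425,-.0395]); r=evalpose(R,W,M,p); t=r[2].copy(); t[:2]-=.02*p
                                                                                                                   ~^^^
TypeError: 'NoneType' object is not subscriptable
```

```bash
cat > opt3.py <<'E'
from search import *
from multiprocessing import Pool
ys=[-.04,-.015,.01,.03,.05,.07,.09,.11]
PD=(82,90,98)
def job(a):
    yaw,az,al,w=a; R=pose(*np.radians([yaw,az,al])); row=[];fs=set()
    for y in ys:
        xs=(.543,) if y<-.03 else (.530,.54,.55,.56)
        best=(-1,0)
        for x in xs:
            v=[]
            for pd in PD:
                p=np.array([np.cos(np.radians(pd)),np.sin(np.radians(pd))])
                r=evalpose(R,w,np.array([x,y]),p,z0=.004)
                if r is None or r[5]>.029: v.append(-1);break
                v.append(min(r[0],r[3]+.004)); fs.add(r[1])
            best=max(best,(min(v),x))
            if best[0]==-1 and x==xs[0]: pass
        row.append(best)
        if best[0]<.004: return None
    return (min(r[0] for r in row),a,row,fs)
if __name__=="__main__":
    A=[(yaw,az,al,w) for yaw in list(np.arange(20,76,8))+list(np.arange(110,175,8)) for az in np.arange(210,331,10) for al in (25,30,35,40,45) for w in (.001,.02,.04,.06,.088)]
    with Pool() as p: T=[x for x in p.map(job,A,chunksize=8) if x]
    T.sort(key=lambda t:-t[0]); print(len(T))
    for t in T[:12]: print(round(t[0]*1000,1),[float(v) for v in t[1]],[(round(a*1000),b) for a,b in t[2]],t[3])
E
time timeout 570 python3 opt3.py
```

```text
1
6.2 [150.0, 290.0, 40.0, 0.001] [(10, 0.543), (10, 0.53), (8, 0.54), (9, 0.55), (10, 0.54), (10, 0.53), (10, 0.53), (6, 0.54)] {0}
real	0m2.900s
user	0m10.560s
sys	0m0.140s
```

```bash
sed -e 's/ys=\[.*/ys=[-.04,-.015,.01,.03,.05,.07,.09,.1]/' -e 's/^    A=.*/    A=[(yaw,az,al,w) for yaw in np.arange(134,170,4) for az in np.arange(270,326,5) for al in (27,31,34,37,40,43) for w in (.001,.012,.024,.036,.05,.07,.088)]/' -e 's/r\[5\]>.029/r[5]>.030/' opt3.py > opt4.py; time timeout 570 python3 opt4.py
```

```text
17
8.6 [150.0, 295.0, 37.0, 0.012] [(9, 0.543), (9, 0.53), (9, 0.54), (9, 0.55), (9, 0.54), (9, 0.53), (9, 0.53), (9, 0.53)] {0}
8.0 [146.0, 300.0, 34.0, 0.024] [(9, 0.543), (9, 0.53), (9, 0.54), (9, 0.55), (9, 0.54), (9, 0.53), (9, 0.53), (8, 0.53)] {0}
7.7 [146.0, 305.0, 34.0, 0.036] [(9, 0.543), (10, 0.53), (8, 0.54), (9, 0.55), (8, 0.54), (10, 0.53), (8, 0.53), (8, 0.53)] {0}
6.3 [142.0, 305.0, 34.0, 0.05] [(12, 0.543), (12, 0.53), (8, 0.54), (7, 0.55), (9, 0.55), (9, 0.54), (6, 0.53), (7, 0.53)] {0}
6.2 [150.0, 290.0, 40.0, 0.001] [(10, 0.543), (10, 0.53), (8, 0.54), (9, 0.55), (10, 0.54), (10, 0.53), (10, 0.53), (6, 0.53)] {0}
5.4 [142.0, 305.0, 34.0, 0.036] [(11, 0.543), (12, 0.53), (5, 0.54), (10, 0.55), (7, 0.54), (11, 0.53), (7, 0.53), (6, 0.53)] {0}
5.1 [142.0, 305.0, 31.0, 0.05] [(8, 0.543), (8, 0.54), (6, 0.54), (7, 0.56), (8, 0.55), (8, 0.54), (7, 0.53), (5, 0.54)] {0}
5.0 [146.0, 300.0, 37.0, 0.024] [(9, 0.543), (11, 0.53), (5, 0.54), (9, 0.55), (8, 0.54), (10, 0.53), (6, 0.53), (8, 0.53)] {0}
4.9 [146.0, 295.0, 37.0, 0.012] [(9, 0.543), (11, 0.53), (6, 0.54), (11, 0.55), (9, 0.54), (11, 0.53), (7, 0.53), (5, 0.53)] {0}
4.8 [146.0, 305.0, 37.0, 0.036] [(9, 0.543), (10, 0.53), (9, 0.53), (8, 0.55), (5, 0.54), (9, 0.53), (5, 0.53), (5, 0.53)] {0}
4.8 [154.0, 295.0, 40.0, 0.001] [(5, 0.543), (9, 0.53), (9, 0.54), (9, 0.54), (9, 0.53), (8, 0.53), (8, 0.53), (9, 0.53)] {0}
4.4 [142.0, 305.0, 37.0, 0.05] [(16, 0.543), (12, 0.53), (4, 0.54), (6, 0.55), (7, 0.55), (7, 0.54), (6, 0.53), (8, 0.53)] {0}
real	0m4.714s
user	0m17.796s
sys	0m0.156s
```

```bash
sed -i -e 's/^R=pose.*/R=pose(*np.radians([150,295,37])); W=.012/' s1.py; python3 - <<'E'
from s1 import *
print("R cols",R.T.round(4).tolist(),"rpy",rpy(R).round(2))
for x in (.53,.54,.55):
  for y in (-.04,-.015,.01,.03,.05,.07,.09,.105):
    s=[]
    for pd in (84,90,96):
        p=np.array([np.cos(np.radians(pd)),np.sin(np.radians(pd))]); M=np.array([x,y])
        r=evalpose(R,W,M,p,z0=.004)
        if r is None: s.append(None);continue
        k=min(r[6],key=r[6].get); s.append((round(r[6][k]*1000),k,round(r[3]*1000,1)))
    print(x,y,s)
p=np.array([0,1.]);M=np.array([.5425,-.0395]); r=evalpose(R,W,M,p,z0=.004); t=r[2].copy()
print("tcp contact",t.round(4),"rel mill",(t[:2]-M).round(4),"zc",r[5],"bodyzmin",r[4])
t[:2]-=.02*p
for dz in (0,.03,.06,.1,.14,.18,.22,.26): print(dz,allclr(t,R,W,M,dz))
E
```

```text
R cols [[-0.7963, 0.3505, 0.493], [0.5488, 0.7613, 0.3452], [-0.2543, 0.5454, -0.7986]] rpy [156.62 -29.54 156.24]
0.53 -0.04 [(28, 'oil', np.float64(5.7)), (25, 'oil', np.float64(8.2)), (22, 'oil', np.float64(10.7))]
0.53 -0.015 [(21, 'oil', np.float64(5.7)), (18, 'oil', np.float64(8.2)), (15, 'oil', np.float64(10.7))]
0.53 0.01 [(6, 'r2', np.float64(5.7)), (9, 'r2', np.float64(8.2)), (12, 'r2', np.float64(10.7))]
0.53 0.03 [(-2, 'r2', np.float64(5.7)), (2, 'r2', np.float64(8.2)), (5, 'r2', np.float64(10.7))]
0.53 0.05 [(3, 'r2', np.float64(5.7)), (6, 'r2', np.float64(8.2)), (9, 'r2', np.float64(10.7))]
0.53 0.07 [(16, 'r2', np.float64(5.7)), (16, 'vin', np.float64(8.2)), (12, 'vin', np.float64(10.7))]
0.53 0.09 [(17, 'vin', np.float64(5.7)), (14, 'vin', np.float64(8.2)), (11, 'vin', np.float64(10.7))]
0.53 0.105 [(8, 'r1', np.float64(5.7)), (10, 'r1', np.float64(8.2)), (13, 'r1', np.float64(10.7))]
0.54 -0.04 [(19, 'oil', np.float64(5.7)), (16, 'oil', np.float64(8.2)), (13, 'oil', np.float64(10.7))]
0.54 -0.015 [(11, 'oil', np.float64(5.7)), (8, 'oil', np.float64(8.2)), (5, 'oil', 
[... 2344 characters left out ...]
oat64(104.0)}
0.14 {'r1': np.float64(112.1), 'r2': np.float64(67.7), 'r3': np.float64(58.5), 'oil': np.float64(41.6), 'vin': np.float64(106.9), 'mill': np.float64(25.4), 'rack': np.float64(149.3), 'z': np.float64(144.0)}
0.18 {'r1': np.float64(122.0), 'r2': np.float64(70.3), 'r3': np.float64(100.3), 'oil': np.float64(67.2), 'vin': np.float64(135.6), 'mill': np.float64(38.4), 'rack': np.float64(182.0), 'z': np.float64(184.0)}
0.22 {'r1': 99, 'r2': 99, 'r3': 99, 'oil': np.float64(119.7), 'vin': np.float64(159.6), 'mill': 99, 'rack': np.float64(216.2), 'z': np.float64(224.0)}
0.26 {'r1': 99, 'r2': 99, 'r3': 99, 'oil': 99, 'vin': 99, 'mill': 99, 'rack': np.float64(251.9), 'z': np.float64(264.0)}
```

```bash
cat > plan.py <<'E'
from s1 import *
from bench import arm
def cur():
    o=arm.get_obs(); return np.array(o["eef_pos"]),Ro.from_euler('xyz',o["orientation"],degrees=True).as_matrix(),o
def delta(tp=None,tR=None):
    p,Rc,o=cur()
    if tR is not None:
        rv=Ro.from_matrix(Rc.T@tR).as_rotvec(); print("rotvec tool",rv.round(4),"deg",np.degrees(np.linalg.norm(rv)).round(1))
    if tp is not None:
        d=Rc.T@(np.asarray(tp)-p); print("shift tool",d.round(4),"norm",np.linalg.norm(d).round(4))
E
python3 - <<'E'
from plan import *
delta(None,R); print(rpy(R)); print(R.T@np.array([1,0,0]),R.T@np.array([0,1,0]),R.T@np.array([0,0,1]))
E
```

```text
rotvec tool [-0.4433  0.4794  0.2542] deg 40.1
[156.62499287 -29.53650596 156.24282103]
[-0.79631531  0.54881153 -0.25433802] [0.35050622 0.76134873 0.54542964] [ 0.49297801  0.34518692 -0.79863551]
```

{"op": "drive_tool", "data": {"commands": [[0,0,-0.034,0,0,0],[0,0,-0.034,0,0,0],[0,0,-0.034,0,0,0],[0,0,-0.034,0,0,0],[0,0,-0.034,0,0,0],[0,0,0,-0.0633,0.0685,0.0363],[0,0,0,-0.0633,0.0685,0.0363],[0,0,0,-0.0633,0.0685,0.0363],[0,0,0,-0.0633,0.0685,0.0363],[0,0,0,-0.0633,0.0685,0.0363],[0,0,0,-0.0633,0.0685,0.0363],[0,0,0,-0.0633,0.0685,0.0363]], "jaw": -0.727}}

```text
t: 2.72
eef_pos: [0.4044, 0.1983, 0.3596]
orientation: [154.8, -29.3, 158.0]
ft_force: [0.1, -0.1, -0.4]
opening: 0.0123
```

```bash
python3 - <<'E'
from plan import *
p,Rc,o=cur(); print(p,o["orientation"],o["joints"].round(1),o["opening"])
delta((.541,-.13,.33),R)
E
```

```text
[0.40436625 0.19834471 0.35956241] [154.8408223  -29.32992006 157.97764121] [-10.2  -4.2 102.4  31.4 103.3 -70.1] 0.012328375443483251
rotvec tool [ 0.0163 -0.0076  0.0255] deg 1.8
shift tool [-0.2322 -0.1881 -0.195 ] norm 0.3569
```

{"op": "drive_tool", "data": {"commands": [[-0.0232,-0.0188,-0.0195,0,0,0],[-0.0232,-0.0188,-0.0195,0,0,0],[-0.0232,-0.0188,-0.0195,0,0,0],[-0.0232,-0.0188,-0.0195,0,0,0],[-0.0232,-0.0188,-0.0195,0,0,0],[-0.0232,-0.0188,-0.0195,0,0,0],[-0.0232,-0.0188,-0.0195,0,0,0],[-0.0232,-0.0188,-0.0195,0,0,0],[-0.0232,-0.0188,-0.0195,0,0,0],[-0.0232,-0.0188,-0.0195,0,0,0],[0,0,0,0,0,0]]}}

```text
t: 3.63
eef_pos: [0.5474, -0.1403, 0.3511]
orientation: [154.7, -28.5, 159.1]
ft_force: [0.2, 0.4, -0.4]
opening: 0.0122
```

```bash
python3 snap.py 3; python3 - <<'E'
from plan import *
delta((.541,-.125,.23),R); delta((.541,-.125,.029),R)
a=cv2.imread('pics/scene3.png');b=cv2.imread('pics/top3.png')
cv2.imwrite('pics/both3.png',np.hstack([cv2.resize(a[:,100:420],(400,525)),cv2.resize(b[:,120:440],(400,525))]))
E
```

```text
t 3.63 pos [ 0.5474 -0.1403  0.3511] rpy [154.68 -28.47 159.05] F [ 0.2  0.4 -0.4] open 0.0122 j [-35.9  23.6  71.3  19.9 117.1 -94.4]
rotvec tool [ 0.0101 -0.0014  0.0499] deg 2.9
shift tool [-0.0502 -0.0404  0.1051] norm 0.1233
rotvec tool [ 0.0101 -0.0014  0.0499] deg 2.9
shift tool [-0.1459 -0.1162  0.2647] norm 0.3239
```

View pics/both3.png

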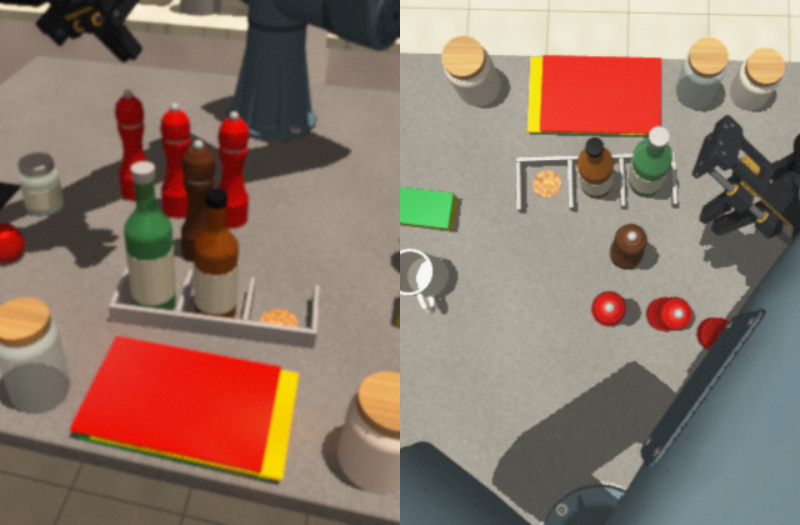

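{"op": "drive_tool", "data": {"commands": [[0,0,0,0.012,-0.002,0.055],[0,0,0,0,0,0],[-0.0148,-0.0103,0.0267,0,0,0],[-0.0148,-0.0103,0.0267,0,0,0],[-0.0148,-0.0103,0.0267,0,0,0],[0,0,0,0,0,0]]}}

```text
t: 4.23
eef_pos: [0.5452, -0.1242, 0.265]
orientation: [156.9, -28.7, 156.8]
ft_force: [-0.5, -1.3, -2.0]
opening: 0.0118
```

```bash
python3 - <<'E'
from plan import *
import clr
p,Rc,o=cur(); print(p.round(4),o["orientation"].round(1),o["joints"].round(1))
delta((.541,-.127,.15),R); delta((.541,-.127,.029),R)
ext=box(.055,.055,-.42,-.26)
for M in ((.5425,-.04),(.535,-.015),(.54,.01),(.545,.03),(.54,.05),(.533,.07),(.53,.1)):
    t=np.array([M[0]-.0014,M[1]-.0623,.029]); print(M,{k:round(v*1000) for k,v in clr.clear(t+R[:,2]*.017,0,0,pts=(ext@R.T@clr.rot(0,0))).items()})
E
```

```text
[ 0.5452 -0.1242  0.265 ] [156.9 -28.7 156.8] [-34.5  25.8  78.   18.3 107.6 -94.6]
rotvec tool [-0.0084  0.0106  0.0132] deg 1.1
shift tool [-0.0528 -0.0441  0.0924] norm 0.1152
rotvec tool [-0.0084  0.0106  0.0132] deg 1.1
shift tool [-0.1109 -0.0858  0.19  ] norm 0.2361
(0.5425, -0.04) {'z': 194, 'r1': 303, 'r2': 222, 'r3': 196, 'oil': 119, 'vin': 213}
(0.535, -0.015) {'z': 194, 'r1': 277, 'r2': 199, 'r3': 181, 'oil': 97, 'vin': 189}
(0.54, 0.01) {'z': 194, 'r1': 259, 'r2': 186, 'r3': 182, 'oil': 72, 'vin': 164}
(0.545, 0.03) {'z': 194, 'r1': 246, 'r2': 179, 'r3': 185, 'oil': 52, 'vin': 143}
(0.54, 0.05) {'z': 194, 'r1': 227, 'r2': 165, 'r3': 181, 'oil': 36, 'vin': 124}
(0.533, 0.07) {'z': 194, 'r1': 207, 'r2': 150, 'r3': 177, 'oil': 21, 'vin': 107}
(0.53, 0.1) {'z': 194, 'r1': 183, 'r2': 138, 'r3': 182, 'oil': 7, 'vin': 80}
```

{"op": "drive_tool", "data": {"commands": [[0,0,0,-0.0084,0.0106,0.0132],[-0.017,-0.014,0.031,0,0,0],[-0.017,-0.014,0.031,0,0,0],[-0.017,-0.014,0.031,0,0,0],[-0.017,-0.014,0.031,0,0,0],[-0.017,-0.014,0.031,0,0,0],[0,0,0,0,0,0]]}}

```text
t: 4.82
eef_pos: [0.5442, -0.1216, 0.0893]
orientation: [156.5, -28.2, 156.8]
ft_force: [-0.7, 0.7, -1.1]
opening: 0.0122
```

```bash
python3 snap.py 4; python3 - <<'E'
from plan import *
delta((.541,-.112,.029),R)
b=cv2.imread('pics/top4.png');a=cv2.imread('pics/scene4.png')
cv2.imwrite('pics/both4.png',np.hstack([cv2.resize(a[50:290,120:360],(400,400),interpolation=2),cv2.resize(b[90:290,210:410],(400,400),interpolation=2)]))
E
```

```text
t 4.82 pos [ 0.5442 -0.1216  0.0893] rpy [156.46 -28.24 156.77] F [-0.7  0.7 -1.1] open 0.0122 j [ -34.5   37.3   83.2   17.9   91.4 -100. ]
rotvec tool [-0.0021  0.0259  0.0196] deg 1.9
shift tool [-0.0215 -0.0182  0.0617] norm 0.0678
```

View pics/both4.png

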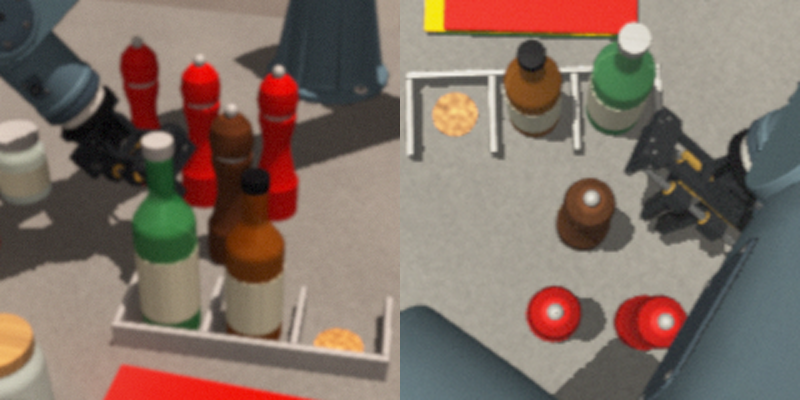

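{"op": "drive_tool", "data": {"commands": [[-0.0007,-0.0007,0.001,-0.003,0.029,0.022],[-0.011,-0.009,0.031,0,0,0],[-0.0075,-0.0065,0.022,0,0,0],[0,0,0,0,0,0]]}}

```text
t: 5.25
eef_pos: [0.551, -0.1182, 0.0539]
orientation: [156.7, -28.4, 156.1]
ft_force: [0.1, 0.4, -0.1]
opening: 0.0119
```

```bash
python3 snap.py 5; python3 - <<'E'
from plan import *
delta((.5395,-.105,.029),R)
p,Rc,o=cur(); v=p+Rc@[.009,.0235,.017]; print("vertex",v.round(4)); print({k:float(a) for k,a in allclr(p,Rc,W,(.5425,-.0395)).items()})
b=cv2.imread('pics/top5.png');a=cv2.imread('pics/scene5.png')
cv2.imwrite('pics/both5.png',np.hstack([cv2.resize(a[50:290,120:360],(400,400),interpolation=2),cv2.resize(b[90:290,210:410],(400,400),interpolation=2)]))
E
```

```text
t 5.25 pos [ 0.551  -0.1182  0.0539] rpy [156.71 -28.39 156.14] F [ 0.1  0.4 -0.1] open 0.0119 j [-34.   40.8  82.4  18.2  88.6 -99.8]
rotvec tool [-0.0009  0.0233  0.0078] deg 1.4
shift tool [ 0.0029 -0.0057  0.0335] norm 0.0341
vertex [ 0.5543 -0.0893  0.0554]
{'r1': 115.4, 'r2': 71.7, 'r3': 67.9, 'oil': 11.0, 'vin': 82.1, 'mill': 20.7, 'rack': 57.4, 'z': 30.6}
```

View pics/both5.png

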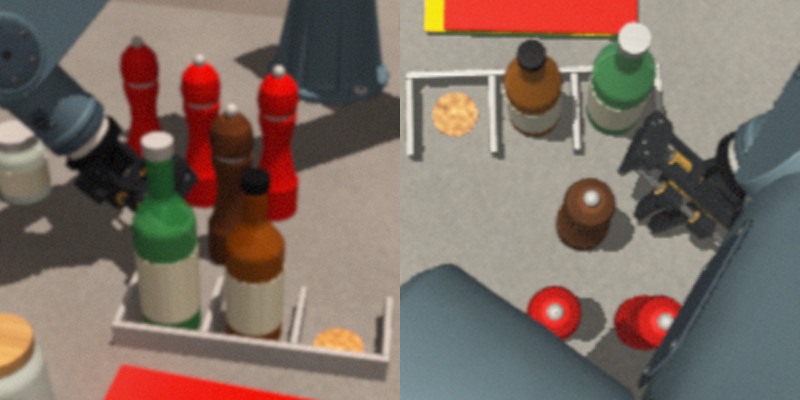

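{"op": "drive_tool", "data": {"commands": [[-0.0005,-0.0035,0.009,-0.001,0.025,0.009],[-0.0005,-0.0035,0.009,0,0,0],[-0.0005,-0.0035,0.009,0,0,0],[0,0,0,0,0,0]]}}

```text
t: 5.68
eef_pos: [0.5458, -0.1163, 0.0373]
orientation: [156.7, -29.0, 156.2]
ft_force: [-0.6, -1.1, 1.1]
opening: 0.0121
```

```bash
cat > st.py <<'E'
from plan import *
import sys
M=np.array([float(sys.argv[1]),float(sys.argv[2])]); pd=np.radians(float(sys.argv[3])); gap=float(sys.argv[4]) if len(sys.argv)>4 else 0
p,Rc,o=cur(); u=np.array([np.cos(pd),np.sin(pd)])
v=Rc@[.009,.0235,.017]; print("pos",p.round(4),"rpy",o["orientation"].round(1),"F",o["ft_force"].round(1),"t",o["t"]); print("vertex",(p+v).round(4))
tgt=np.array([*(M-(.032+gap)*u-v[:2]),.029]); print("target tcp",tgt.round(4)); delta(tgt,R)
print({k:float(a) for k,a in allclr(p,Rc,W,M).items()})
print("world steps in tool: +x",(Rc.T@[.01,0,0]).round(4)," +y",(Rc.T@[0,.01,0]).round(4)," +z",(Rc.T@[0,0,.01]).round(4))
E
python3 st.py .5425 -.0395 100 .006
```

```text
pos [ 0.5458 -0.1163  0.0373] rpy [156.7 -29.  156.2] F [-0.6 -1.1  1.1] t 5.6833
vertex [ 0.5472 -0.086   0.0361]
target tcp [ 0.5477 -0.1072  0.029 ]
rotvec tool [-0.0013  0.0082  0.0026] deg 0.5
shift tool [-0.0024  0.0051  0.0111] norm 0.0124
{'r1': 107.2, 'r2': 64.0, 'r3': 56.1, 'oil': 15.3, 'vin': 81.9, 'mill': 14.7, 'rack': 43.6, 'z': 11.1}
world steps in tool: +x [-0.008   0.0055 -0.0025]  +y [0.0035 0.0076 0.0054]  +z [ 0.0049  0.0035 -0.008 ]
```

{"op": "drive_tool", "data": {"commands": [[-0.0024,0.0051,0.0111,0,0.008,0.003],[0,0,0,0,0,0]]}}

```text
t: 5.85
eef_pos: [0.5477, -0.1067, 0.0286]
orientation: [156.7, -29.6, 156.2]
ft_force: [-0.4, -0.2, -0.4]
opening: 0.0122
```

```bash
python3 st.py .5425 -.0395 103 0
```

```text
pos [ 0.5477 -0.1067  0.0286] rpy [156.7 -29.6 156.2] F [-0.4 -0.2 -0.4] t 5.85
vertex [ 0.5491 -0.0764  0.0275]
target tcp [ 0.5483 -0.101   0.029 ]
rotvec tool [-0.0005 -0.0002 -0.0015] deg 0.1
shift tool [0.0017 0.0048 0.0026] norm 0.0058
{'r1': 103.2, 'r2': 58.7, 'r3': 57.3, 'oil': 9.2, 'vin': 72.4, 'mill': 5.5, 'rack': 37.3, 'z': 2.5}
world steps in tool: +x [-0.008   0.0055 -0.0025]  +y [0.0035 0.0076 0.0055]  +z [ 0.0049  0.0034 -0.008 ]
```

{"op": "drive_tool", "data": {"commands": [[0.0036,0.0043,0.0041,0,0,0],[0.0036,0.0043,0.0041,0,0,0],[0.0036,0.0043,0.0041,0,0,0],[0.0036,0.0043,0.0041,0,0,0],[0,0,0,0,0,0]]}}

```text
t: 6.27
eef_pos: [0.5411, -0.077, 0.0281]
orientation: [156.8, -29.6, 156.2]
ft_force: [-0.4, -0.8, -0.6]
opening: 0.0124
```

```bash
cat > mill.py <<'E'
import sys
from h import *
def find(tag,guess,names=("scene","top")):
    out=[]
    for n in names:
        im=dict(np.load(f"{n}{tag}.npz")); W=cloud(im); px=im["pixels"]
        hsv=cv2.cvtColor(px,cv2.COLOR_RGB2HSV).astype(int); H,S,V=np.moveaxis(hsv,-1,0)
        m=((H<14)|(H>175))&(S>60)&(V<130)&(V>25)&(im["depth"]>0)&(np.hypot(W[...,0]-guess[0],W[...,1]-guess[1])<.05)
        for z0,z1,r in ((.012,.05,.032),(.16,.182,.0265)):
            q=W[m&(W[...,2]>z0)&(W[...,2]<z1)][:,:2]
            if len(q)>12:
                c=circ(q,r); print(n,z0,len(q),c.round(4)); out.append(c)
    return np.median(out,0) if out else None
if __name__=="__main__":
    print("mill",find(sys.argv[1],(float(sys.argv[2]),float(sys.argv[3]))))
E
python3 snap.py 6; python3 mill.py 0 .5425 -.0395; python3 mill.py 6 .536 -.015;  python3 - <<'E'
import cv2,numpy as np
b=cv2.imread('pics/top6.png');a=cv2.imread('pics/scene6.png')
cv2.imwrite('pics/both6.png',np.hstack([cv2.resize(a[50:290,120:360],(400,400),interpolation=2),cv2.resize(b[90:290,210:410],(400,400),interpolation=2)]))
E
```

```text
t 6.27 pos [ 0.5411 -0.077   0.0281] rpy [156.77 -29.57 156.16] F [-0.4 -0.8 -0.6] open 0.0124 j [-31.3  41.5  85.5  19.5  85.3 -98.5]
scene 0.012 138 [ 0.5434 -0.0378]
scene 0.16 261 [ 0.5424 -0.0387]
top 0.012 30 [ 0.5422 -0.0397]
top 0.16 37 [ 0.5426 -0.0396]
mill [ 0.54252853 -0.03912698]
scene 0.012 38 [ 0.541  -0.0214]
scene 0.16 268 [ 0.5409 -0.0216]
top 0.012 31 [ 0.5406 -0.0228]
top 0.16 33 [ 0.541  -0.0224]
mill [ 0.5409373  -0.02200652]
```

View pics/both6.png

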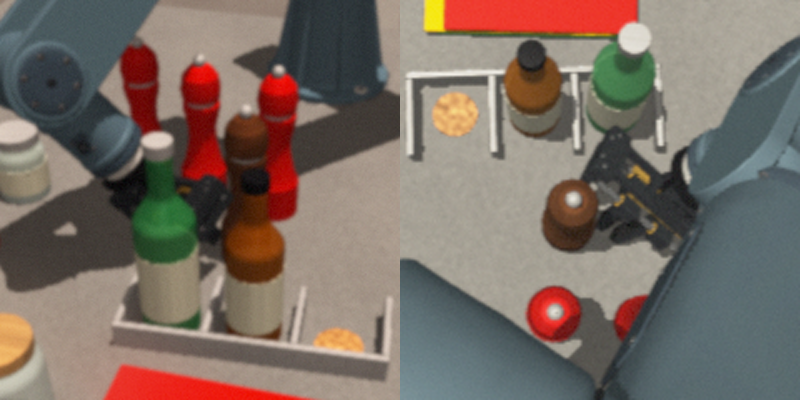

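```bash
python3 - <<'E'
from plan import *
M=np.array([.5409,-.022]); p,Rc,o=cur()
fa,fb=fingers(W)
for n,pts in (("fa",fa),("fb",fb),("body",BODY)):
    T=pts@Rc.T+p; r=rmill(T[:,2]); d=np.hypot(T[:,0]-M[0],T[:,1]-M[1])-r; d[r<0]=9; k=np.argsort(d)[:4]
    for i in k: print(n,d[i].round(4),T[i].round(4),"local",pts[i].round(4))
im=dict(np.load("top6.npz"));C=cloud(im);Q=C[(im["depth"]>0)&(C[...,2]>.02)&(C[...,2]<.25)]
L=(Q-p)@Rc; m=(abs(L[:,0])<.06)&(abs(L[:,1])<.12)&(L[:,2]<.02)&(L[:,2]>-.13)&(np.hypot(Q[:,0]-M[0],Q[:,1]-M[1])>.036)
L=L[m]
for z in np.arange(-.12,.02,.01):
    s=L[abs(L[:,2]-z)<.005]
    if len(s)>4: print("toolz",z.round(3),len(s),"x",s[:,0].min().round(3),s[:,0].max().round(3),"y",s[:,1].min().round(3),s[:,1].max().round(3))
b=cv2.imread('pics/top6.png')
cv2.imwrite('pics/z6.png',cv2.resize(b[140:240,260:360],(800,600),interpolation=2))
E
```

```text
fa -0.0064 [ 0.5429 -0.0475  0.0271] local [0.009  0.0235 0.017 ]
fa -0.0051 [ 0.5419 -0.0489  0.0265] local [0.009  0.0218 0.017 ]
fa -0.0043 [ 0.5464 -0.0491  0.0249] local [0.0045 0.0235 0.017 ]
fa -0.0038 [ 0.5409 -0.0502  0.0259] local [0.009 0.02  0.017]
fb 0.0181 [ 0.5266 -0.07    0.017 ] local [ 0.009 -0.006  0.017]
fb 0.0187 [ 0.5302 -0.0716  0.0148] local [ 0.0045 -0.006   0.017 ]
fb 0.0196 [ 0.5257 -0.0713  0.0164] local [ 0.009  -0.0077  0.017 ]
fb 0.0197 [ 0.5338 -0.0732  0.0125] local [ 0.    -0.006  0.017]
body 0.006 [ 0.563  -0.0337  0.1076] local [ 0.0375  0.0727 -0.045 ]
body 0.0066 [ 0.5573 -0.0417  0.104 ] local [ 0.0375  0.0623 -0.045 ]
body 0.0091 [ 0.5687 -0.0258  0.1112] local [ 0.0375  0.0831 -0.045 ]
body 0.0098 [ 0.5649 -0.0378  0.1136] local [ 0.0375  0.0727 -0.0525]
toolz -0.12 51 x -0.059 0.026 y -0.013 0.119
toolz -0.11 108 x -0.06 0.026 y -0.035 0.119
toolz -0.1 144 x -0.06 0.026 y -0.037 0.119
toolz -0.09 659 x -0.06 0.037 y -0.042 0.118
toolz -0.08 209 x -0.06 0.037 y -0.043 0.118
toolz -0.07 319 x -0.06 0.037 y -0.052 0.12
toolz -0.06 203 x -0.06 0.038 y -0.052 0.115
toolz -0.05 52 x -0.032 0.036 y -0.036 0.085
toolz -0.04 13 x -0.01 0.014 y -0.023 0.033
toolz -0.03 38 x -0.003 0.013 y -0.025 0.02
toolz -0.02 45 x -0.009 0.013 y -0.024 0.021
toolz -0.01 57 x -0.059 0.013 y -0.023 0.095
toolz -0.0 67 x -0.059 0.013 y -0.021 0.096
toolz 0.01 27 x -0.059 0.011 y -0.016 0.085
```

View pics/z6.png

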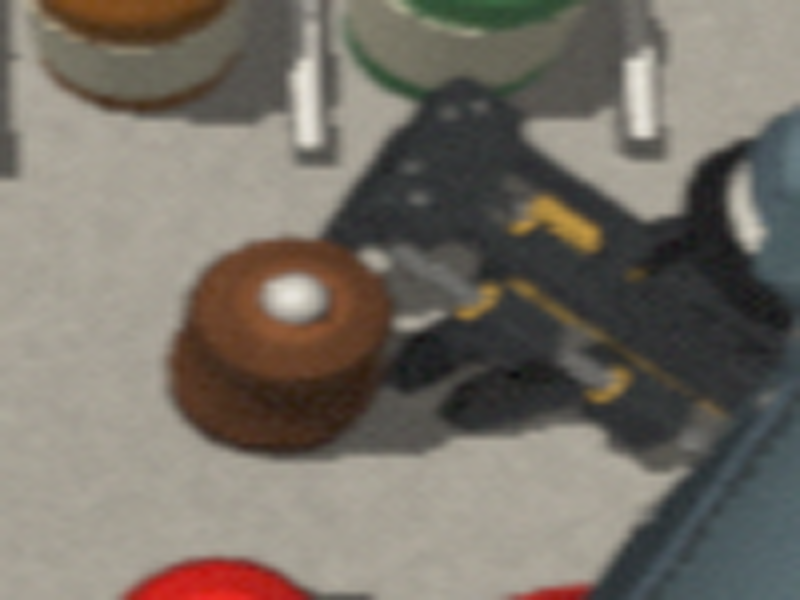

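{"op": "drive_tool", "data": {"commands": [[0,-0.007,0,0,0,0],[0,0,0,0,0,0],[0,0,0,0,0,0]], "jaw": -0.45}}

```text
t: 6.62
eef_pos: [0.5374, -0.0836, 0.0259]
orientation: [156.7, -29.5, 156.2]
ft_force: [-0.3, -0.2, 1.4]
opening: 0.0242
```

```bash
python3 st.py .541 -.022 98 0;  python3 snap.py 7; python3 mill.py 7 .541 -.022
```

```text
pos [ 0.5374 -0.0836  0.0259] rpy [156.7 -29.5 156.2] F [-0.3 -0.2  1.4] t 6.6167
vertex [ 0.5388 -0.0533  0.0248]
target tcp [ 0.544 -0.084  0.029]
rotvec tool [-0.0012  0.0005 -0.001 ] deg 0.1
shift tool [-0.0039  0.0044 -0.0044] norm 0.0074
{'r1': 81.3, 'r2': 34.8, 'r3': 55.7, 'oil': 10.0, 'vin': 57.2, 'mill': -0.7, 'rack': 43.3, 'z': -0.2}
world steps in tool: +x [-0.008   0.0055 -0.0025]  +y [0.0035 0.0076 0.0054]  +z [ 0.0049  0.0034 -0.008 ]
t 6.62 pos [ 0.5374 -0.0836  0.0259] rpy [156.73 -29.53 156.17] F [-0.3 -0.2  1.4] open 0.0242 j [-32.   41.6  85.7  19.1  85.2 -99.2]
scene 0.012 35 [ 0.5416 -0.0211]
scene 0.16 262 [ 0.5409 -0.0217]
top 0.012 32 [ 0.5406 -0.0227]
top 0.16 42 [ 0.5411 -0.0223]
mill [ 0.541001   -0.02199973]
```

{"op": "drive_tool", "data": {"commands": [[-0.001,-0.0023,-0.0016,0,0,0],[-0.0017,0.0033,-0.0047,0,0,0],[0,0,0,0,0,0]]}}

```text
t: 6.97
eef_pos: [0.542, -0.0878, 0.0302]
orientation: [156.7, -29.6, 156.1]
ft_force: [0.9, -0.5, -0.5]
opening: 0.0242
```

```bash
python3 st.py .541 -.022 94 0
```

```text
pos [ 0.542  -0.0878  0.0302] rpy [156.7 -29.6 156.1] F [ 0.9 -0.5 -0.5] t 6.9667
vertex [ 0.5435 -0.0575  0.0291]
target tcp [ 0.5418 -0.0842  0.029 ]
rotvec tool [-0.0006  0.0004 -0.0018] deg 0.1
shift tool [0.0009 0.0022 0.0029] norm 0.0038
{'r1': 87.6, 'r2': 42.3, 'r3': 58.6, 'oil': 6.6, 'vin': 58.2, 'mill': 3.6, 'rack': 48.7, 'z': 4.1}
world steps in tool: +x [-0.008   0.0055 -0.0025]  +y [0.0035 0.0076 0.0054]  +z [ 0.0049  0.0034 -0.008 ]
```

{"op": "drive_tool", "data": {"commands": [[0.0031,0.0055,0.0045,0,0,0],[0.0031,0.0055,0.0045,0,0,0],[0.0031,0.0055,0.0045,0,0,0],[0,0,0,0,0,0]]}}

```text
t: 7.3
eef_pos: [0.5412, -0.064, 0.0299]
orientation: [156.8, -29.4, 156.0]
ft_force: [-0.1, -1.4, -0.8]
opening: 0.0243
```

```bash
python3 snap.py 8; python3 mill.py 8 .54 -.002; python3 st.py .54 -.002 90 0; python3 - <<'E'
import cv2
b=cv2.imread('pics/top8.png')
cv2.imwrite('pics/z8.png',cv2.resize(b[110:250,230:390],(800,600),interpolation=2))
E
```

```text
t 7.3 pos [ 0.5412 -0.064   0.0299] rpy [156.82 -29.39 156.02] F [-0.1 -1.4 -0.8] open 0.0243 j [-30.4  40.8  86.4  20.   84.7 -97.8]
scene 0.012 24 [ 0.5507 -0.009 ]
scene 0.16 261 [ 0.5395 -0.0039]
top 0.012 19 [ 0.5393 -0.0047]
top 0.16 36 [ 0.5397 -0.0044]
mill [ 0.53959774 -0.00455562]
pos [ 0.5413 -0.0648  0.03  ] rpy [156.8 -29.4 156. ] F [-0.3 -0.2 -0.4] t 7.4
vertex [ 0.5427 -0.0345  0.0288]
target tcp [ 0.5385 -0.0643  0.029 ]
rotvec tool [-0.0014  0.0038 -0.0022] deg 0.3
shift tool [ 0.0019 -0.0015  0.0017] norm 0.0029
{'r1': 73.4, 'r2': 26.2, 'r3': 69.9, 'oil': 6.8, 'vin': 40.2, 'mill': 0.6, 'rack': 40.4, 'z': 3.9}
world steps in tool: +x [-0.008   0.0055 -0.0025]  +y [0.0035 0.0076 0.0054]  +z [ 0.0049  0.0034 -0.008 ]
```

View pics/z8.png

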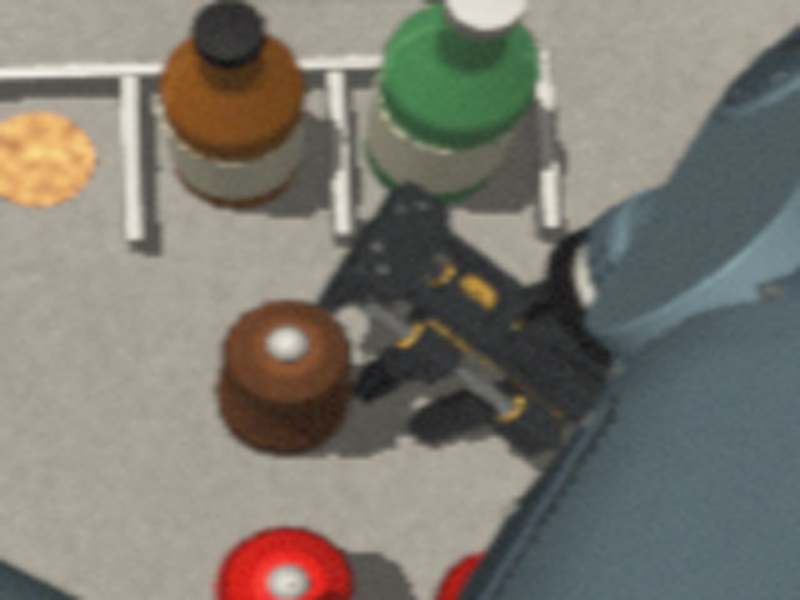

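{"op": "drive_tool", "data": {"commands": [[0.0037,0.0054,0.0046,0,0.004,0],[0.0037,0.0054,0.0046,0,0,0],[0.0037,0.0054,0.0046,0,0,0],[0,0,0,0,0,0]]}}

```text
t: 7.73
eef_pos: [0.5376, -0.0393, 0.0298]
orientation: [156.8, -29.6, 156.1]
ft_force: [0.5, -1.3, -0.9]
opening: 0.0241
```

```bash
python3 snap.py 9; python3 mill.py 9 .537 .019; python3 st.py .537 .019 95 0
```

```text
t 7.73 pos [ 0.5376 -0.0393  0.0298] rpy [156.81 -29.58 156.07] F [ 0.5 -1.3 -0.9] open 0.0241 j [-28.6  39.9  88.2  21.   83.6 -96.8]
scene 0.012 163 [0.5378 0.0205]
scene 0.16 260 [0.5368 0.0209]
top 0.012 25 [0.5365 0.0199]
top 0.16 36 [0.5372 0.0205]
mill [0.53699735 0.02051155]
pos [ 0.5378 -0.0403  0.0298] rpy [156.8 -29.6 156.1] F [-0.2 -0.1  0.2] t 7.8333
vertex [ 0.5393 -0.01    0.0287]
target tcp [ 0.5383 -0.0432  0.029 ]
rotvec tool [-0.0018  0.0008 -0.0028] deg 0.2
shift tool [-0.0018 -0.0022 -0.0011] norm 0.003
{'r1': 57.7, 'r2': 12.1, 'r3': 84.1, 'oil': 21.1, 'vin': 27.2, 'mill': -2.9, 'rack': 37.7, 'z': 3.7}
world steps in tool: +x [-0.008   0.0055 -0.0025]  +y [0.0035 0.0076 0.0054]  +z [ 0.0049  0.0034 -0.008 ]
```

{"op": "drive_tool", "data": {"commands": [[0.0035,0.0056,0.0046,0,0,0],[0.0035,0.0056,0.0046,0,0,0],[0.0035,0.0056,0.0046,0,0,0],[0,0,0,0,0,0]]}}

```text
t: 8.17
eef_pos: [0.5354, -0.015, 0.0297]
orientation: [156.9, -29.5, 156.0]
ft_force: [-0.5, -1.3, 0.1]
opening: 0.0242
```

```bash
python3 snap.py 10; python3 mill.py 10 .536 .044; python3 st.py .536 .0445 95 0;  python3 - <<'E'
import cv2,numpy as np
b=cv2.imread('pics/top10.png');a=cv2.imread('pics/scene10.png')
cv2.imwrite('pics/both10.png',np.hstack([cv2.resize(a[50:290,120:360],(400,400),interpolation=2),cv2.resize(b[90:290,210:410],(400,400),interpolation=2)]))
E
```

```text
t 8.17 pos [ 0.5354 -0.015   0.0297] rpy [156.86 -29.49 155.96] F [-0.5 -1.3  0.1] open 0.0242 j [-26.7  39.   89.7  22.   82.3 -95.6]
scene 0.012 320 [0.5344 0.045 ]
scene 0.16 271 [0.5337 0.0453]
top 0.012 22 [0.5337 0.0444]
top 0.16 38 [0.5344 0.0446]
mill [0.5340409  0.04480774]
pos [ 0.5356 -0.0159  0.0298] rpy [156.9 -29.5 155.9] F [-1.1  0.1  0.3] t 8.2667
vertex [0.5371 0.0144 0.0286]
target tcp [ 0.5373 -0.0177  0.029 ]
rotvec tool [-0.0017  0.0028 -0.0037] deg 0.3
shift tool [-0.0023 -0.0007 -0.0008] norm 0.0026
{'r1': 48.0, 'r2': 10.5, 'r3': 99.9, 'oil': 21.6, 'vin': 18.8, 'mill': -1.9, 'rack': 40.8, 'z': 3.7}
world steps in tool: +x [-0.008   0.0055 -0.0025]  +y [0.0035 0.0076 0.0054]  +z [ 0.0049  0.0034 -0.008 ]
```

View pics/both10.png

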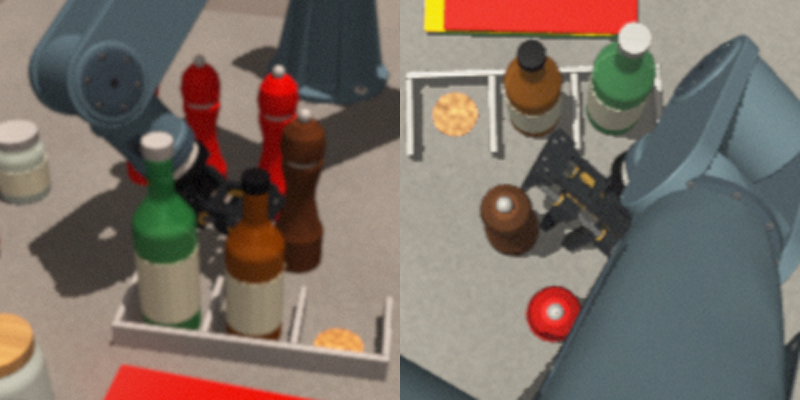

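{"op": "drive_tool", "data": {"commands": [[0.0037,0.0054,0.0046,0,0.003,-0.003],[0.0037,0.0054,0.0046,0,0,0],[0.0037,0.0054,0.0046,0,0,0],[0,0,0,0,0,0]]}}

```text
t: 8.6
eef_pos: [0.5322, 0.0092, 0.0297]
orientation: [156.8, -29.5, 156.2]
ft_force: [0.7, -1.1, -0.9]
opening: 0.0239
```

```bash
python3 snap.py 11; python3 mill.py 11 .532 .069; python3 st.py .531 .069 95 0;  python3 - <<'E'
import cv2,numpy as np
from h import *
b=cv2.imread('pics/top11.png');a=cv2.imread('pics/scene11.png')
cv2.imwrite('pics/both11.png',np.hstack([cv2.resize(a[50:290,120:360],(400,400),interpolation=2),cv2.resize(b[90:290,210:410],(400,400),interpolation=2)]))
for n in ("top","scene"):
    im=dict(np.load(f"{n}11.npz"));C=cloud(im);Q=C[(im["depth"]>0)]
    for k,c in (("oil",(.6885,-.0743)),("vin",(.682,.0225))):
        for z in (.06,.1,.14,.18,.22,.26,.3,.34):
            d=np.hypot(Q[:,0]-c[0],Q[:,1]-c[1]); m=(abs(Q[:,2]-z)<.02)&(d>.037)&(d<.12)&(Q[:,0]>.5)
            if m.any() : 
                i=np.argmin(np.where(m,d,9)); print(n,k,z,d[i].round(3),Q[i].round(3))
E
```

```text
t 8.6 pos [0.5322 0.0092 0.0297] rpy [156.76 -29.52 156.15] F [ 0.7 -1.1 -0.9] open 0.0239 j [-24.8  38.2  91.2  23.   81.2 -94.6]
scene 0.012 432 [0.5313 0.0692]
scene 0.16 268 [0.5309 0.0694]
top 0.012 18 [0.5307 0.0688]
top 0.16 40 [0.5313 0.0689]
mill [0.53108695 0.06901732]
pos [0.5325 0.0083 0.0297] rpy [156.8 -29.5 156.1] F [-0.4 -0.5  0.4] t 8.7
vertex [0.5339 0.0386 0.0286]
target tcp [0.5324 0.0068 0.029 ]
rotvec tool [-0.0016  0.0013 -0.0011] deg 0.1
shift tool [-0.0008 -0.0014 -0.0002] norm 0.0016
{'r1': 36.0, 'r2': 21.1, 'r3': 114.9, 'oil': 23.3, 'vin': 11.7, 'mill': -1.4, 'rack': 50.0, 'z': 3.6}
world steps in tool: +x [-0.008   0.0055 -0.0025]  +y [0.0035 0.0076 0.0054]  +z [ 0.0049  0.0034 -0.008 ]
top oil 0.06 0.067 [ 0.672 -0.009  0.049]
top oil 0.1 0.065 [ 0.682 -0.01   0.103]
top oil 0.14 0.065 [ 0.684 -0.009  0.134]
top oil 0.18 0.078 [ 0.61  -0.072  0.181]
top oil 0.22 0.083 [0.684 0.008 0.22 ]
top oil 0.26 0.044 [ 0.657 -0.105  0.256]
top oil 0.3 0.05 [ 0.653 -0.11   0.281]
top oil 0.34 0.066 [ 0.642 -0.12   0.32 ]
top vin 0.06 0.053 [0.704 0.071 0.04 ]
top vin 0.1 0.055 [0.628 0.02  0.118]
top vin 0.14 0.06 [0.622 0.022 0.121]
top vin 0.18 0.066 [ 0.685 -0.044  0.161]
top vin 0.22 0.082 [ 0.685 -0.06   0.239]
top vin 0.26 0.082 [ 0.688 -0.059  0.246]
scene oil 0.06 0.037 [ 0.724 -0.063  0.048]
scene oil 0.1 0.037 [ 0.721 -0.056  0.102]
scene oil 0.14 0.037 [ 0.717 -0.051  0.148]
scene oil 0.18 0.069 [ 0.62  -0.082  0.192]
scene oil 0.22 0.041 [ 0.658 -0.102  0.239]
scene oil 0.26 0.04 [ 0.661 -0.103  0.251]
scene oil 0.3 0.046 [ 0.659 -0.11   0.282]
scene oil 0.34 0.065 [ 0.648 -0.125  0.32 ]
scene vin 0.06 0.062 [ 0.688 -0.039  0.044]
scene vin 0.1 0.062 [0.621 0.028 0.117]
scene vin 0.14 0.06 [0.622 0.024 0.122]
scene vin 0.18 0.067 [ 0.692 -0.044  0.16 ]
scene vin 0.22 0.081 [ 0.687 -0.059  0.236]
scene vin 0.26 0.081 [ 0.687 -0.058  0.241]
```

View pics/both11.png

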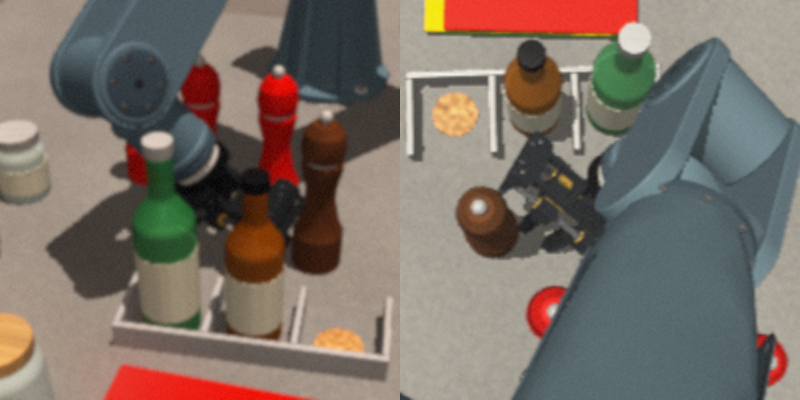

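```bash
python3 - <<'E'
from h import *
for n in ("top","scene"):
    im=dict(np.load(f"{n}11.npz"));C=cloud(im);Q=C[(im["depth"]>0)]
    for z0,z1 in ((.19,.22),(.22,.24),(.24,.26),(.26,.28)):
        m=(Q[:,2]>z0)&(Q[:,2]<z1)&(Q[:,1]<-.09)&(Q[:,1]>-.25)&(Q[:,0]>.5)&(Q[:,0]<.75)
        q=Q[m]
        for y in np.arange(-.24,-.09,.03):
            s=q[abs(q[:,1]-y)<.015]
            if len(s): print(n,z0,y.round(2),len(s),s[:,0].max().round(3))
E
```

```text
top 0.24 -0.15 7 0.553
top 0.24 -0.12 3 0.662
top 0.26 -0.24 1 0.596
top 0.26 -0.21 33 0.615
top 0.26 -0.18 19 0.557
top 0.26 -0.15 145 0.678
top 0.26 -0.12 57 0.674
scene 0.19 -0.21 6 0.611
scene 0.19 -0.18 19 0.611
scene 0.19 -0.15 47 0.633
scene 0.19 -0.12 107 0.636
scene 0.22 -0.21 57 0.62
scene 0.22 -0.18 32 0.637
scene 0.22 -0.15 6 0.645
scene 0.22 -0.12 23 0.637
scene 0.24 -0.24 1 0.604
scene 0.24 -0.21 99 0.627
scene 0.24 -0.18 70 0.649
scene 0.24 -0.15 35 0.674
scene 0.24 -0.12 148 0.678
scene 0.26 -0.24 1 0.6
scene 0.26 -0.21 135 0.625
scene 0.26 -0.18 108 0.652
scene 0.26 -0.15 76 0.68
scene 0.26 -0.12 284 0.682
```

```bash
cat > opt5.py <<'E'
import clr
from clr import *
clr.BODY=np.vstack([box(.0375,.0935,-.105,-.045),box(.04,.04,-.26,-.1),box(.06,.06,-.42,-.26,7)])
import search; from search import *
search.BODY=clr.BODY
from multiprocessing import Pool
def job(a):
    yaw,az,al,w,M,pds=a; R=pose(*np.radians([yaw,az,al])); v=[];f=[]
    for pd in pds:
        p=np.array([np.cos(np.radians(pd)),np.sin(np.radians(pd))])
        r=evalpose(R,w,np.array(M),p,z0=.004)
        if r is None or r[5]>.030: return None
        v.append(min(r[0],r[3]+.003)); f.append(r[1])
    return min(v),a,f
if __name__=="__main__":
    for M,pds in (((.531,.069),(85,95)),((.529,.087),(80,92)),((.531,.069),(35,45)),((.529,.087),(15,25)),((.529,.087),(40,50)),((.545,.1),(40,50))):
        A=[(yaw,az,al,w,M,pds) for yaw in np.arange(0,180,10) for az in np.arange(150,331,12) for al in (22,28,34,40) for w in (.001,.024,.05,.07,.088)]
        with Pool() as p: T=[x for x in p.map(job,A,chunksize=16) if x]
        T.sort(key=lambda t:-t[0]); print(M,pds,len(T))
        for t in T[:6]: print("  ",round(t[0]*1000,1),[float(v) for v in t[1][:4]],t[2])
E
time timeout 570 python3 opt5.py
```

```text
(0.531, 0.069) (85, 95) 1265
   12.2 [130.0, 306.0, 34.0, 0.024] [0, 0]
   12.0 [130.0, 306.0, 40.0, 0.024] [0, 0]
   12.0 [130.0, 294.0, 40.0, 0.001] [0, 0]
   11.9 [140.0, 294.0, 34.0, 0.024] [0, 0]
   9.5 [130.0, 294.0, 40.0, 0.024] [0, 0]
   9.4 [120.0, 306.0, 40.0, 0.024] [0, 0]
(0.529, 0.087) (80, 92) 1218
   9.4 [150.0, 294.0, 40.0, 0.001] [0, 0]
   5.4 [140.0, 294.0, 40.0, 0.001] [0, 0]
   3.9 [140.0, 294.0, 34.0, 0.024] [0, 0]
   3.6 [130.0, 306.0, 40.0, 0.024] [0, 0]
   3.4 [60.0, 258.0, 28.0, 0.07] [1, 1]
   2.2 [140.0, 306.0, 34.0, 0.05] [0, 0]
(0.531, 0.069) (35, 45) 1254
   5.8 [160.0, 150.0, 40.0, 0.088] [1, 1]
   -2.8 [160.0, 150.0, 40.0, 0.07] [1, 1]
   -3.5 [150.0, 162.0, 40.0, 0.088] [1, 1]
   -4.1 [110.0, 282.0, 40.0, 0.07] [1, 1]
   -4.2 [110.0, 270.0, 40.0, 0.088] [1, 1]
   -4.7 [100.0, 282.0, 40.0, 0.07] [1, 1]
(0.529, 0.087) (15, 25) 1181
   22.3 [160.0, 150.0, 40.0, 0.088] [1, 1]
   21.6 [160.0, 150.0, 40.0, 0.07] [1, 1]
   18.9 [160.0, 162.0, 40.0, 0.088] [1, 1]
   18.8 [150.0, 162.0, 40.0, 0.088] [1, 1]
   18.1 [170.0, 162.0, 40.0, 0.088] [1, 1]
   17.6 [170.0, 162.0, 34.0, 0.088] [1, 1]
(0.529, 0.087) (40, 50) 1254
   9.8 [160.0, 150.0, 40.0, 0.088] [1, 1]
   9.2 [160.0, 150.0, 40.0, 0.07] [1, 1]
   9.1 [160.0, 162.0, 40.0, 0.088] [1, 1]
   6.3 [170.0, 162.0, 34.0, 0.088] [1, 1]
   6.3 [170.0, 162.0, 40.0, 0.088] [1, 1]
   1.9 [160.0, 174.0, 40.0, 0.088] [1, 1]
(0.545, 0.1) (40, 50) 1257
   14.9 [170.0, 162.0, 40.0, 0.088] [1, 1]
   12.9 [170.0, 174.0, 40.0, 0.088] [1, 1]
   12.5 [160.0, 174.0, 40.0, 0.088] [1, 1]
   11.0 [170.0, 162.0, 40.0, 0.07] [1, 1]
   10.8 [50.0, 270.0, 28.0, 0.024] [1, 1]
   9.9 [10.0, 174.0, 34.0, 0.088] [0, 0]
real	0m6.295s
user	0m23.691s
sys	0m0.356s
```

{"op": "drive_tool", "data": {"commands": [[0.003,0.0044,0.0037,0,0.001,0],[0.003,0.0044,0.0037,0,0,0],[0.003,0.0044,0.0037,0,0,0],[0,0,0,0,0,0]]}}

```text
t: 9.03
eef_pos: [0.5298, 0.0285, 0.0298]
orientation: [156.8, -29.5, 156.1]
ft_force: [0.2, -0.7, -1.2]
opening: 0.0243
```

```bash
python3 snap.py 12; python3 mill.py 12 .529 .087; python3 st.py .529 .087 95 0;  python3 - <<'E'
import cv2,numpy as np
from h import *
b=cv2.imread('pics/top12.png');a=cv2.imread('pics/scene12.png')
cv2.imwrite('pics/both12.png',np.hstack([cv2.resize(a[50:290,120:360],(400,400),interpolation=2),cv2.resize(b[90:290,210:410],(400,400),interpolation=2)]))
for n in ("top","scene"):
    im=dict(np.load(f"{n}12.npz"));C=cloud(im);Q=C[(im["depth"]>0)]
    q=Q[(Q[:,2]>.23)&(Q[:,2]<.265)&(Q[:,1]<-.06)&(Q[:,1]>-.2)&(Q[:,0]>.55)&(Q[:,0]<.69)]; d=np.hypot(q[:,0]-.6865,q[:,1]+.074)
    q=q[d>.02];d=d[d>.02]; i=np.argmin(d); print(n,d[i],q[i])
E
```

```text
t 9.03 pos [0.5298 0.0285 0.0298] rpy [156.79 -29.5  156.09] F [ 0.2 -0.7 -1.2] open 0.0243 j [-23.3  37.6  92.3  23.9  80.3 -93.7]
scene 0.012 424 [0.5289 0.0888]
scene 0.16 271 [0.5285 0.0888]
top 0.012 20 [0.5283 0.0882]
top 0.16 38 [0.5288 0.0886]
mill [0.52865277 0.08871561]
pos [0.53   0.0278 0.0298] rpy [156.8 -29.5 156.1] F [ 0.1 -0.2  0.4] t 9.1333
vertex [0.5315 0.0581 0.0287]
target tcp [0.5303 0.0248 0.029 ]
rotvec tool [-0.0015  0.0017 -0.0019] deg 0.2
shift tool [-0.0017 -0.0024 -0.0011] norm 0.0031
{'r1': 21.1, 'r2': 33.8, 'r3': 128.9, 'oil': 26.8, 'vin': 12.5, 'mill': -3.0, 'rack': 43.2, 'z': 3.7}
world steps in tool: +x [-0.008   0.0055 -0.0025]  +y [0.0035 0.0076 0.0054]  +z [ 0.0049  0.0034 -0.008 ]
top 0.040036156941977596 [ 0.64691442 -0.0799896   0.26218338]
scene 0.02706552977421109 [ 0.66913467 -0.09476025  0.25231051]
```

View pics/both12.png

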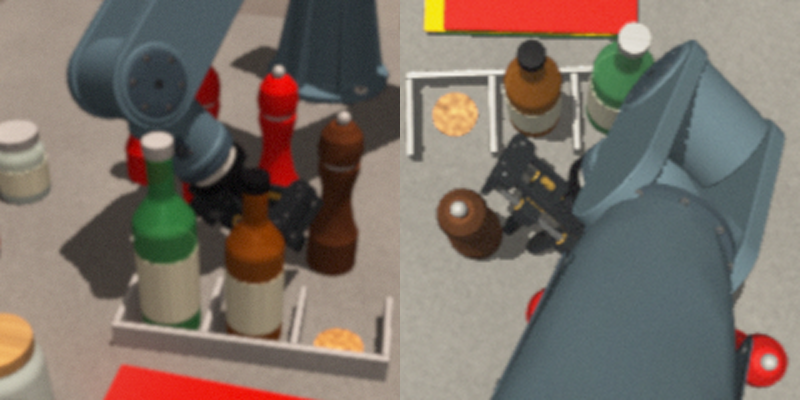

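```bash
python3 - <<'E'
from plan import *
import s1
s1.BODY=np.vstack([BODY,box(.055,.055,-.42,-.26,7)])
p,Rc,o=cur(); M=(.5287,.0887)
for dy in (-.012,-.025):
  for dz in (0,.03,.06,.1,.14,.18,.22): print(dy,dz,{k:float(v) for k,v in allclr(p+[0,dy,0],Rc,.024,M,dz).items()})
E
```

```text
-0.012 0 {'r1': 29.2, 'r2': 25.0, 'r3': 119.2, 'oil': 20.2, 'vin': 12.4, 'mill': 6.5, 'rack': 47.2, 'z': 1.6}
-0.012 0.03 {'r1': 37.8, 'r2': 29.8, 'r3': 117.1, 'oil': 31.8, 'vin': 12.4, 'mill': 9.6, 'rack': 71.4, 'z': 31.6}
-0.012 0.06 {'r1': 37.2, 'r2': 25.6, 'r3': 112.9, 'oil': 35.8, 'vin': 22.7, 'mill': 8.6, 'rack': 91.7, 'z': 61.6}
-0.012 0.1 {'r1': 31.6, 'r2': 24.8, 'r3': 118.3, 'oil': 50.9, 'vin': 30.4, 'mill': 17.3, 'rack': 117.3, 'z': 101.6}
-0.012 0.14 {'r1': 38.6, 'r2': 34.2, 'r3': 133.1, 'oil': 74.3, 'vin': 36.2, 'mill': 11.7, 'rack': 149.3, 'z': 141.6}
-0.012 0.18 {'r1': 48.6, 'r2': 61.2, 'r3': 149.9, 'oil': 102.2, 'vin': 62.5, 'mill': 26.1, 'rack': 184.5, 'z': 181.6}
-0.012 0.22 {'r1': 99.0, 'r2': 99.0, 'r3': 99.0, 'oil': 132.3, 'vin': 120.7, 'mill': 99.0, 'rack': 220.1, 'z': 221.6}
-0.025 0 {'r1': 37.8, 'r2': 15.5, 'r3': 109.2, 'oil': 25.9, 'vin': 15.9, 'mill': 19.4, 'rack': 50.2, 'z': 1.6}
-0.025 0.03 {'r1': 37.8, 'r2': 24.2, 'r3': 107.0, 'oil': 37.2, 'vin': 15.9, 'mill': 19.6, 'rack': 69.0, 'z': 31.6}
-0.025 0.06 {'r1': 43.8, 'r2': 22.4, 'r3': 102.8, 'oil': 37.8, 'vin': 21.6, 'mill': 17.1, 'rack': 92.7, 'z': 61.6}
-0.025 0.1 {'r1': 38.6, 'r2': 17.8, 'r3': 108.3, 'oil': 48.7, 'vin': 33.9, 'mill': 30.2, 'rack': 120.2, 'z': 101.6}
-0.025 0.14 {'r1': 45.9, 'r2': 24.9, 'r3': 122.4, 'oil': 71.3, 'vin': 36.2, 'mill': 24.6, 'rack': 151.7, 'z': 141.6}
-0.025 0.18 {'r1': 47.5, 'r2': 56.4, 'r3': 141.0, 'oil': 97.4, 'vin': 63.1, 'mill': 39.0, 'rack': 185.9, 'z': 181.6}
-0.025 0.22 {'r1': 99.0, 'r2': 99.0, 'r3': 99.0, 'oil': 131.8, 'vin': 119.2, 'mill': 99.0, 'rack': 218.9, 'z': 221.6}
```

{"op": "drive_tool", "data": {"commands": [[-0.004,-0.0085,-0.006,0,0,0],[-0.004,-0.0085,-0.006,0,0,0],[0,0,0,0,0,0],[0.0098,0.0068,-0.016,0,0,0],[0.0123,0.0085,-0.02,0,0,0],[0.0123,0.0085,-0.02,0,0,0],[0,0,0,0,0,0]]}}

```text
t: 9.72
eef_pos: [0.5289, 0.0008, 0.1002]
orientation: [156.7, -29.8, 155.9]
ft_force: [0.7, -0.4, 1.6]
opening: 0.0243
```

```bash
python3 st.py .5287 .0887 95 0.02
```

```text
pos [0.5289 0.0008 0.1002] rpy [156.7 -29.8 155.9] F [ 0.7 -0.4  1.6] t 9.7167
vertex [0.5304 0.0311 0.0992]
target tcp [0.5317 0.0066 0.029 ]
rotvec tool [ 0.0009 -0.0029 -0.0069] deg 0.4
shift tool [-0.0356 -0.0184  0.0592] norm 0.0715
{'r1': 42.8, 'r2': 19.3, 'r3': 99.0, 'oil': 42.0, 'vin': 25.1, 'mill': 20.8, 'rack': 101.7, 'z': 74.1}
world steps in tool: +x [-0.0079  0.0055 -0.0026]  +y [0.0035 0.0076 0.0055]  +z [ 0.005   0.0034 -0.008 ]
```

{"op": "drive_tool", "data": {"commands": [[0.0196,0.0137,-0.032,0,0,0],[0.0196,0.0137,-0.032,0,0,0],[0.0196,0.0137,-0.032,0,0,0],[0.0196,0.0137,-0.032,0,0,0],[0.0196,0.0137,-0.032,0,0,0],[0.0196,0.0137,-0.032,0,0,0],[0,0,0,0,0,0]]}}

```text
t: 10.3
eef_pos: [0.5289, -0.0036, 0.3419]
orientation: [156.8, -30.5, 155.6]
ft_force: [-0.2, -0.9, 0.7]
opening: 0.0243
```

```bash
cat > s2.py <<'E'
from plan import *
import s1
s1.BODY=np.vstack([BODY,box(.055,.055,-.42,-.26,7)])
g=np.array([.677,.122]); th=.056
Rg=np.array([[np.cos(th),-np.sin(th)],[np.sin(th),np.cos(th)]])
def w2g(M): return (np.asarray(M)-g)@Rg
def g2w(q): return g+Rg@np.asarray(q)
def tcp_for(M,h,al,w,gap=0,zlow=.004):
    Rr=rot(h,al); d=.009*np.cos(al)+np.sqrt(.032**2-(w/2)**2)+gap
    tip=np.array([*(np.asarray(M)-d*np.array([np.cos(h),np.sin(h)])), zlow+.009*np.sin(al)])
    return tip-Rr[:,2]*.017,Rr
E
python3 - <<'E'
from s2 import *
Ms=[(.5287,.0887)]+[g2w(q) for q in ((-.12,-.012),(-.10,0),(-.06,0),(-.03,0),(-.01,0))]
for M in Ms: print(np.round(M,4),w2g(M).round(4))
for al in (35,40,45):
  for hd in (-20,-10,-3,3.2,10):
    for w in (.03,.044,.056):
        row=[]
        for M in Ms:
            t,Rr=tcp_for(M,np.radians(hd),np.radians(al),w)
            c=allclr(t,Rr,w,M); row.append(" ".join(f"{k}:{v:.0f}" for k,v in c.items() if v<25 and k!="z"))
        print(al,hd,w,row)
E
```

```text
[0.5287 0.0887] [-0.1499 -0.0249]
[0.5579 0.1033] [-0.12  -0.012]
[0.5772 0.1164] [-0.1 -0. ]
[0.6171 0.1186] [-0.06  0.  ]
[0.647  0.1203] [-0.03  0.  ]
[0.667  0.1214] [-0.01 -0.  ]
35 -20 0.03 ['r1:2 mill:0', 'r1:21 mill:-0', 'mill:-0', 'mill:-0 rack:19', 'mill:-0 rack:0', 'mill:-0 rack:0']
35 -20 0.044 ['r1:1 mill:0', 'r1:21 mill:-0', 'mill:-0', 'mill:-0 rack:11', 'mill:-0 rack:0', 'mill:-0 rack:0']
35 -20 0.056 ['r1:-0 mill:0', 'r1:21 mill:0', 'mill:-0', 'mill:-0 rack:1', 'mill:-0 rack:0', 'mill:-0 rack:0']
35 -10 0.03 ['r1:-13 mill:-0', 'r1:5 mill:0', 'r1:22 mill:0', 'mill:0', 'mill:0 rack:7', 'mill:0 rack:2']
35 -10 0.044 ['r1:-14 mill:-0', 'r1:5 mill:0', 'r1:24 mill:0', 'mill:0 rack:19', 'mill:0 rack:0', 'mill:0 rack:0']
35 -10 0.056 ['r1:-14 mill:0', 'r1:6 mill:-0', 'mill:0', 'mill:0 rack:10', 'mill:0 rack:0', 'mill:0 rack:0']
35 -3 0.03 ['r1:-24 mill:-0', 'r1:-7 mill:-0', 'r1:14 mill:-0', 'mill:-0', 'mill:-0 rack:11', 'mill:-0 rack:8']
35 -3 0.044 ['r1:-25 mill:-0', 'r1:-5 mill:-0', 'r1:16 mill:-0', 'mill:-0 rack:24', 'mill:-0 rack:4', 'vin:24 mill:-0 rack:2']
35 -3 0.056 [
[... 3833 characters left out ...]
l:0 rack:14', 'mill:0 rack:14']
45 3.2 0.044 ['r1:-28 mill:-0', 'r1:-20 mill:0', 'r1:-3 mill:0', 'mill:0', 'mill:0 rack:6', 'vin:25 mill:0 rack:6']
45 3.2 0.056 ['r1:-29 mill:-0', 'r1:-18 mill:-0', 'r1:1 mill:-0', 'mill:-0 rack:20', 'mill:-0 rack:0', 'vin:17 mill:-0 rack:0']
45 10 0.03 ['r1:-27 mill:0', 'r1:-24 mill:-0', 'r1:-10 mill:-0', 'r1:22 mill:-0', 'r1:13 mill:-0 rack:10', 'r1:6 vin:18 mill:-0 rack:8']
45 10 0.044 ['r1:-27 mill:-0', 'r1:-22 mill:-0', 'r1:-4 mill:-0', 'r1:22 mill:-0 rack:24', 'r1:12 mill:-0 rack:3', 'r1:6 vin:13 mill:-0 rack:1']
45 10 0.056 ['r1:-27 mill:-0', 'r1:-17 mill:-0', 'r1:3 mill:-0', 'r1:22 mill:-0 rack:15', 'r1:10 mill:-0 rack:0', 'r1:5 vin:5 mill:-0 rack:0']
```

```bash
python3 - <<'E'
from s2 import *
OBS["mug"]=(.470,.346,lambda z:np.where(z<.1,.055,-1))
Ms=[(.5287,.0887)]+[g2w(q) for q in ((-.135,-.018),(-.12,-.012),(-.11,-.005),(-.10,0))]
for al in (36,40,44):
  for hd in (-15,-22,-28,-34,-40):
    for w in (.05,.06,.0635):
        row=[]
        for M in Ms:
            t,Rr=tcp_for(M,np.radians(hd),np.radians(al),w)
            c=allclr(t,Rr,w,M); row.append(" ".join(f"{k}:{v:.0f}" for k,v in c.items() if v<30 and k not in("z","mill")))
            T=s1.BODY@Rr.T+t; r=rmill(T[:,2]); d=np.hypot(T[:,0]-M[0],T[:,1]-M[1])-r; d=d[r>0]
        print(al,hd,w,row,"bodymill",round(d.min()*1000,1),"zmin",c["z"], round(T[:,2].min()*1000))
E
```

```text
36 -15 0.05 ['r1:-7', 'r1:3', 'r1:14', 'r1:23', ''] bodymill 10.5 zmin 4.0 37
36 -15 0.06 ['r1:-8', 'r1:3', 'r1:14', 'r1:24', ''] bodymill 1.6 zmin 4.0 37
36 -15 0.0635 ['r1:-8', 'r1:3', 'r1:14', 'r1:25', ''] bodymill -5.5 zmin 4.0 37
36 -22 0.05 ['r1:4', 'r1:14', 'r1:24', '', ''] bodymill 10.5 zmin 4.0 37
36 -22 0.06 ['r1:2', 'r1:12', 'r1:24', '', ''] bodymill 1.6 zmin 4.0 37
36 -22 0.0635 ['r1:0', 'r1:12', 'r1:24', '', 'rack:28'] bodymill -5.5 zmin 4.0 37
36 -28 0.05 ['r1:11', 'r1:23', '', '', ''] bodymill 10.5 zmin 4.0 37
36 -28 0.06 ['r1:9', 'r1:21', '', '', 'rack:30'] bodymill 1.6 zmin 4.0 37
36 -28 0.0635 ['r1:8', 'r1:19', '', '', 'rack:23'] bodymill -5.5 zmin 4.0 37
36 -34 0.05 ['r1:17', '', '', '', ''] bodymill 10.5 zmin 4.0 37
36 -34 0.06 ['r1:16', 'r1:28', '', '', 'rack:25'] bodymill 1.6 zmin 4.0 37
36 -34 0.0635 ['r1:14', 'r1:27', '', 'rack:30', 'rack:19'] bodymill -5.5 zmin 4.0 37
36 -40 0.05 ['r1:24', '', '', '', ''] bodymill 10.5 zmin 4.0 37
36 -40 0.06 ['r1:20', '', '', '', 'rack:21'] bodymill 1.6 zmin 4.0 37
36 -40 0.0635 ['r1:19', '', '', 'rack:27', 'rack:16'] bodymi
[... 1562 characters left out ...]
, '', 'rack:28'] bodymill 3.5 zmin 4.0 29
44 -28 0.05 ['r1:12', 'r1:23', '', '', ''] bodymill 19.5 zmin 4.0 29
44 -28 0.06 ['r1:10', 'r1:21', '', '', 'rack:30'] bodymill 10.6 zmin 4.0 29
44 -28 0.0635 ['r1:8', 'r1:19', '', '', 'rack:23'] bodymill 3.5 zmin 4.0 29
44 -34 0.05 ['r1:20', '', '', '', ''] bodymill 19.5 zmin 4.0 29
44 -34 0.06 ['r1:17', 'r1:29', '', '', 'rack:25'] bodymill 10.6 zmin 4.0 29
44 -34 0.0635 ['r1:15', 'r1:27', '', 'rack:30', 'rack:19'] bodymill 3.5 zmin 4.0 29
44 -40 0.05 ['r1:28', '', '', '', ''] bodymill 19.5 zmin 4.0 29
44 -40 0.06 ['r1:24', '', '', '', 'rack:21'] bodymill 10.6 zmin 4.0 29
44 -40 0.0635 ['r1:21', '', '', 'rack:27', 'rack:16'] bodymill 3.5 zmin 4.0 29
```

```bash
cat >> s2.py <<'E'
FL=np.diag([-1,-1,1.])
E
python3 - <<'E'
from s2 import *
M=(.5287,.0887); h,al,w=np.radians(-30),np.radians(42),.056
t,Rr=tcp_for(M,h,al,w,gap=.02); print(t.round(4))
delta(None,Rr@FL); p,Rc,o=cur(); print(o["joints"].round(1)); print("shift in new frame to above:",((Rr@FL).T@(np.array([t[0]-.02,t[1]+.012,.33])-p)).round(4))
E
```

```text
[0.4823 0.1155 0.0227]
rotvec tool [ 0.3597 -1.2675 -0.1544] deg 76.0
[-26.1  16.   82.4  24.  110.9 -82.5]
shift in new frame to above: [ 0.0995  0.0802 -0.0736]
```

{"op": "drive_tool", "data": {"commands": [[0,0,0,0.0327,-0.1152,-0.014],[0,0,0,0.0327,-0.1152,-0.014],[0,0,0,0.0327,-0.1152,-0.014],[0,0,0,0.0327,-0.1152,-0.014],[0,0,0,0.0327,-0.1152,-0.014],[0,0,0,0.0327,-0.1152,-0.014],[0,0,0,0.0327,-0.1152,-0.014],[0,0,0,0.0327,-0.1152,-0.014],[0,0,0,0.0327,-0.1152,-0.014],[0,0,0,0.0327,-0.1152,-0.014],[0,0,0,0.0327,-0.1152,-0.014],[0,0,0,0,0,0]], "jaw": 0.27}}

```text
t: 11.3
eef_pos: [0.532, -0.0131, 0.3383]
orientation: [-179.6, 43.9, 150.0]
ft_force: [0.4, 0.7, -1.2]
opening: 0.0558
```

```bash
cat > st2.py <<'E'
from s2 import *
import sys
# args: Mx My headdeg w gap z(optional target tcp z)
M=(float(sys.argv[1]),float(sys.argv[2])); h=np.radians(float(sys.argv[3])); w=float(sys.argv[4]); gap=float(sys.argv[5]); al=np.radians(float(sys.argv[7]) if len(sys.argv)>7 else 42)
t,Rr=tcp_for(M,h,al,w,gap=gap); Rt=Rr@FL
if len(sys.argv)>6 and float(sys.argv[6])>0: t[2]=float(sys.argv[6])
p,Rc,o=cur(); print("pos",p.round(4),"rpy",o["orientation"].round(1),"F",o["ft_force"].round(1),"t",round(o["t"],2),"j",o["joints"].round(0),"open",round(o["opening"],4))
print("target",t.round(4)); delta(t,Rt)
print({k:float(a) for k,a in allclr(p,Rc,o["opening"],M).items()})
print("world 10mm in tool: +x",(Rc.T@[.01,0,0]).round(4)," +y",(Rc.T@[0,.01,0]).round(4)," +z",(Rc.T@[0,0,.01]).round(4))
E
python3 st2.py .5287 .0887 -30 .056 .03 .33
```

```text
pos [ 0.532  -0.0131  0.3383] rpy [-179.6   43.9  150. ] F [ 0.4  0.7 -1.2] t 11.3 j [ -4. -19. 119. -27.  42. -50.] open 0.0558
target [0.4737 0.1205 0.33  ]
rotvec tool [-0.008   0.0326 -0.0006] deg 1.9
shift tool [ 0.0904  0.0858 -0.076 ] norm 0.146
{'r1': 99.0, 'r2': 99.0, 'r3': 99.0, 'oil': 99.0, 'vin': 99.0, 'mill': 99.0, 'rack': 295.0, 'z': 319.5}
world 10mm in tool: +x [-0.0062  0.0051  0.006 ]  +y [ 0.0036  0.0086 -0.0035]  +z [-0.0069 -0.0001 -0.0072]
```

{"op": "drive_tool", "data": {"commands": [[0,0,0,-0.008,0.033,0],[0.0226,0.0215,-0.019,0,0,0],[0.0226,0.0215,-0.019,0,0,0],[0.0226,0.0215,-0.019,0,0,0],[0.0226,0.0215,-0.019,0,0,0],[0,0,0,0,0,0]]}}

```text
t: 11.8
eef_pos: [0.4702, 0.1209, 0.3318]
orientation: [-179.9, 40.5, 149.6]
ft_force: [-0.3, -0.3, -0.6]
opening: 0.0559
```

```bash
python3 st2.py .5287 .0887 -30 .056 .03 .12
```

```text
pos [0.4702 0.1209 0.3318] rpy [-179.9   40.5  149.6] F [-0.3 -0.3 -0.6] t 11.8 j [ 17. -18. 118. -36.  56. -28.] open 0.0559
target [0.4737 0.1205 0.12  ]
rotvec tool [-0.0066 -0.0267 -0.0055] deg 1.6
shift tool [0.1351 0.0017 0.1632] norm 0.2119
{'r1': 99.0, 'r2': 99.0, 'r3': 99.0, 'oil': 99.0, 'vin': 99.0, 'mill': 99.0, 'rack': 304.0, 'z': 313.0}
world 10mm in tool: +x [-0.0066  0.0051  0.0056]  +y [ 0.0039  0.0086 -0.0033]  +z [-0.0065 -0.     -0.0076]
```

{"op": "drive_tool", "data": {"commands": [[0,0,0,-0.006,-0.026,-0.005],[0.0225,0.0003,0.0272,0,0,0],[0.0225,0.0003,0.0272,0,0,0],[0.0225,0.0003,0.0272,0,0,0],[0.0225,0.0003,0.0272,0,0,0],[0.0225,0.0003,0.0272,0,0,0],[0,0,0,0,0,0]]}}

```text
t: 12.38
eef_pos: [0.4806, 0.1201, 0.1519]
orientation: [179.8, 40.9, 149.9]
ft_force: [-2.0, -0.5, -0.4]
opening: 0.0562
```

```bash
python3 st2.py .5287 .0887 -30 .056 .03 .023; python3 snap.py 13;  python3 mill.py 13 .5287 .0887; python3 - <<'E'
import cv2,numpy as np
b=cv2.imread('pics/top13.png');a=cv2.imread('pics/scene13.png')
cv2.imwrite('pics/both13.png',np.hstack([cv2.resize(a[0:320,160:480],(400,400),interpolation=2),cv2.resize(b[60:340,130:410],(400,400),interpolation=2)]))
E
```

```text
pos [0.4806 0.1201 0.1519] rpy [179.8  40.9 149.9] F [-2.  -0.5 -0.4] t 12.38 j [ 17.   0. 127. -55.  35.  -2.] open 0.0562
target [0.4737 0.1205 0.023 ]
rotvec tool [ 0.0011 -0.0188 -0.0019] deg 1.1
shift tool [ 0.0892 -0.0034  0.0933] norm 0.1291
{'r1': 33.5, 'r2': 137.8, 'r3': 236.7, 'oil': 226.0, 'vin': 173.6, 'mill': 23.4, 'rack': 149.3, 'z': 133.1}
world 10mm in tool: +x [-0.0065  0.005   0.0057]  +y [ 0.0038  0.0087 -0.0033]  +z [-0.0066  0.     -0.0076]
t 12.38 pos [0.4806 0.1201 0.1519] rpy [179.84  40.92 149.86] F [-2.  -0.5 -0.4] open 0.0562 j [ 16.6   0.2 126.6 -54.9  35.5  -2.1]
scene 0.012 425 [0.5289 0.0888]
scene 0.16 263 [0.5284 0.0888]
top 0.012 26 [0.5282 0.0885]
top 0.16 36 [0.5289 0.0885]
mill [0.52867131 0.08867176]
```

View pics/both13.png

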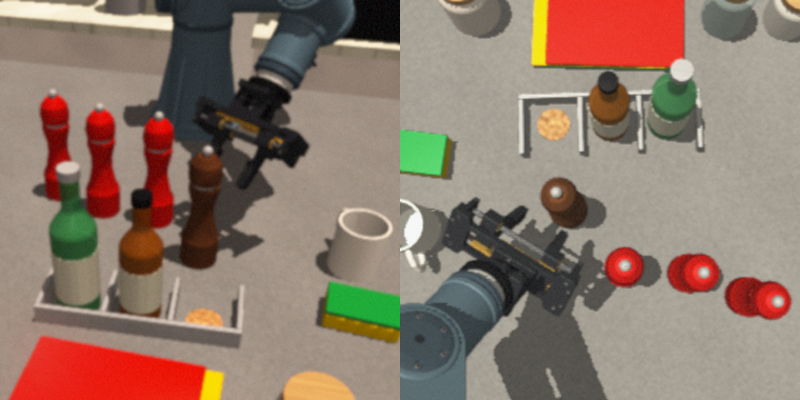

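```bash
python3 st2.py .5287 .0887 -28 .05 .03 .15 32; python3 - <<'E'
from s2 import *
M=(.5287,.0887)
for dz in (0,.03,.06,.1,.13):
    t,Rr=tcp_for(M,np.radians(-28),np.radians(32),.05,gap=.025); t[2]+=dz
    print({k:float(a) for k,a in allclr(t,Rr,.05,M).items()},t.round(4))
E
```

```text
pos [0.4843 0.1214 0.1591] rpy [179.4  41.4 149.6] F [-0.2 -0.3  0.3] t 12.48 j [ 17.  -0. 126. -55.  36.  -2.] open 0.0559
target [0.4699 0.12   0.15  ]
rotvec tool [-0.0137  0.1642 -0.0322] deg 9.6
shift tool [ 0.0148 -0.0085 -0.0011] norm 0.0171
{'r1': 38.7, 'r2': 142.8, 'r3': 241.1, 'oil': 223.6, 'vin': 171.2, 'mill': 18.5, 'rack': 151.7, 'z': 140.0}
world 10mm in tool: +x [-0.0065  0.005   0.0058]  +y [ 0.0038  0.0087 -0.0032]  +z [-0.0066  0.0001 -0.0075]
{'r1': 15.7, 'r2': 120.5, 'r3': 221.5, 'oil': 229.9, 'vin': 179.7, 'mill': 19.5, 'rack': 107.2, 'z': 4.0} [0.4743 0.1176 0.0232]
{'r1': 19.7, 'r2': 124.5, 'r3': 225.5, 'oil': 229.9, 'vin': 179.7, 'mill': 19.5, 'rack': 112.3, 'z': 34.0} [0.4743 0.1176 0.0532]
{'r1': 16.0, 'r2': 120.8, 'r3': 221.8, 'oil': 229.9, 'vin': 179.7, 'mill': 26.3, 'rack': 118.4, 'z': 64.0} [0.4743 0.1176 0.0832]
{'r1': 14.0, 'r2': 118.8, 'r3': 219.8, 'oil': 229.9, 'vin': 179.7, 'mill': 29.0, 'rack': 136.7, 'z': 104.0} [0.4743 0.1176 0.1232]
{'r1': 26.5, 'r2': 131.2, 'r3': 230.5, 'oil': 229.9, 'vin': 179.7, 'mill': 28.5, 'rack': 155.9, 'z': 134.0} [0.4743 0.1176 0.1532]
```

{"op": "drive_tool", "data": {"commands": [[0.007,-0.003,-0.001,-0.007,0.083,-0.016],[0.007,-0.003,-0.001,-0.007,0.083,-0.016],[0,0,0,0,0,0]], "jaw": 0.136}}

```text
t: 12.73
eef_pos: [0.4761, 0.1226, 0.1599]
orientation: [179.6, 32.8, 151.7]
ft_force: [0.5, 0.1, 1.1]
opening: 0.0499
```

```bash
python3 st2.py .5287 .0887 -28 .05 .028 .06 32
```

```text
pos [0.4761 0.1226 0.1599] rpy [179.6  32.8 151.7] F [0.5 0.1 1.1] t 12.73 j [ 13.  -3. 125. -35.  37. -25.] open 0.0499
target [0.4716 0.119  0.06  ]
rotvec tool [ 0.0042  0.014  -0.0049] deg 0.9
shift tool [ 0.056  -0.0059  0.0827] norm 0.1
{'r1': 35.9, 'r2': 140.7, 'r3': 239.3, 'oil': 231.2, 'vin': 180.6, 'mill': 25.7, 'rack': 159.2, 'z': 140.4}
world 10mm in tool: +x [-0.0074  0.0047  0.0048]  +y [ 0.004   0.0088 -0.0025]  +z [-0.0054  0.0001 -0.0084]
```

{"op": "drive_tool", "data": {"commands": [[0.0187,-0.002,0.0276,0.004,0.014,-0.005],[0.0187,-0.002,0.0276,0,0,0],[0.0187,-0.002,0.0276,0,0,0],[0,0,0,0,0,0]]}}

```text
t: 13.07
eef_pos: [0.4855, 0.1203, 0.0746]
orientation: [178.5, 33.6, 150.9]
ft_force: [-1.9, -0.8, -0.4]
opening: 0.0498
```

```bash
python3 st2.py .5287 .0887 -28 .05 .025 .025 32
```

```text
pos [0.4855 0.1203 0.0746] rpy [178.5  33.6 150.9] F [-1.9 -0.8 -0.4] t 13.07 j [ 12.   9. 126. -51.  26.  -6.] open 0.0498
target [0.4743 0.1176 0.025 ]
rotvec tool [ 0.0166  0.0289 -0.0155] deg 2.1
shift tool [ 0.0346 -0.0088  0.0364] norm 0.0509
{'r1': 21.7, 'r2': 125.7, 'r3': 227.5, 'oil': 222.1, 'vin': 171.3, 'mill': 12.3, 'rack': 104.9, 'z': 54.5}
world 10mm in tool: +x [-0.0073  0.0047  0.005 ]  +y [ 0.004   0.0088 -0.0025]  +z [-0.0055  0.0002 -0.0083]
```

```bash
python3 st2.py .5287 .0887 -28 .046 .025 .05 29|sed -n 2,4p; python3 - <<'E'
from s2 import *
M=(.5287,.0887)
for g_ in (.025,0):
  t,Rr=tcp_for(M,np.radians(-28),np.radians(29),.046,gap=g_); print(t.round(4),{k:float(a) for k,a in allclr(t,Rr,.046,M).items()})
  T=s1.BODY@Rr.T+t; r=rmill(T[:,2]); d=np.hypot(T[:,0]-M[0],T[:,1]-M[1])-r; print(d[r>0].min())
E
```

```text
target [0.4728 0.1184 0.05  ]
rotvec tool [ 0.017   0.0812 -0.0151] deg 4.8
shift tool [ 0.0222 -0.0082  0.0146] norm 0.0278
[0.4728 0.1184 0.0232] {'r1': 15.1, 'r2': 119.9, 'r3': 221.0, 'oil': 232.4, 'vin': 181.9, 'mill': 20.5, 'rack': 105.9, 'z': 4.0}
0.029269261360715206
[0.4948 0.1067 0.0232] {'r1': 10.6, 'r2': 112.1, 'r3': 215.0, 'oil': 207.5, 'vin': 156.9, 'mill': -0.0, 'rack': 84.9, 'z': 4.0}
0.0042692613607151556
```

{"op": "drive_tool", "data": {"commands": [[0.011,-0.004,0.007,0.0085,0.04,-0.0075],[0.011,-0.004,0.007,0.0085,0.036,-0.0075],[0,0,0,0,0,0]], "jaw": 0.045}}

```text
t: 13.32
eef_pos: [0.4772, 0.1194, 0.0575]
orientation: [179.8, 29.7, 152.0]
ft_force: [-0.4, -0.1, 0.9]
opening: 0.0461
```

```bash
python3 st2.py .5287 .0887 -28 .046 .025 .025 29
```

```text
pos [0.4772 0.1194 0.0575] rpy [179.8  29.7 152. ] F [-0.4 -0.1  0.9] t 13.32 j [ 11.  11. 125. -44.  27. -14.] open 0.0461
target [0.4728 0.1184 0.025 ]
rotvec tool [ 0.0029  0.0126 -0.0003] deg 0.7
shift tool [ 0.0191 -0.003   0.0265] norm 0.0328
{'r1': 21.1, 'r2': 125.5, 'r3': 227.0, 'oil': 229.1, 'vin': 178.5, 'mill': 16.1, 'rack': 111.0, 'z': 38.2}
world 10mm in tool: +x [-0.0077  0.0047  0.0044]  +y [ 0.0041  0.0088 -0.0023]  +z [-0.005   0.     -0.0087]
```

{"op": "drive_tool", "data": {"commands": [[0.0065,-0.001,0.009,0,0.008,0],[0.0065,-0.001,0.009,0,0.004,0],[0.0065,-0.001,0.009,0,0,0],[0,0,0,0,0,0]]}}

```text
t: 13.65
eef_pos: [0.4818, 0.1203, 0.0345]
orientation: [179.0, 30.2, 151.6]
ft_force: [-0.5, 0.0, -0.0]
opening: 0.0465
```

```bash
python3 st2.py .5287 .0887 -28 .046 .003 .025 29;python3 snap.py 14; python3 - <<'E'
import cv2,numpy as np
b=cv2.imread('pics/top14.png');a=cv2.imread('pics/scene14.png')
cv2.imwrite('pics/both14.png',np.hstack([cv2.resize(a[40:280,220:460],(400,400),interpolation=2),cv2.resize(b[100:300,150:350],(400,400),interpolation=2)]))
E
```

```text
pos [0.4818 0.1203 0.0345] rpy [179.   30.2 151.6] F [-0.5  0.  -0. ] t 13.65 j [ 11.  15. 125. -50.  23.  -7.] open 0.0465
target [0.4922 0.1081 0.025 ]
rotvec tool [ 0.0142  0.0202 -0.0063] deg 1.5
shift tool [-0.0081 -0.0061  0.0156] norm 0.0186
{'r1': 21.5, 'r2': 125.2, 'r3': 227.1, 'oil': 225.7, 'vin': 175.0, 'mill': 11.4, 'rack': 105.3, 'z': 14.7}
world 10mm in tool: +x [-0.0076  0.0047  0.0045]  +y [ 0.0041  0.0088 -0.0022]  +z [-0.005   0.0002 -0.0086]
t 13.65 pos [0.4818 0.1203 0.0345] rpy [178.98  30.16 151.58] F [-0.5  0.  -0. ] open 0.0465 j [ 10.7  14.7 125.1 -50.3  23.2  -7.1]
```

View pics/both14.png

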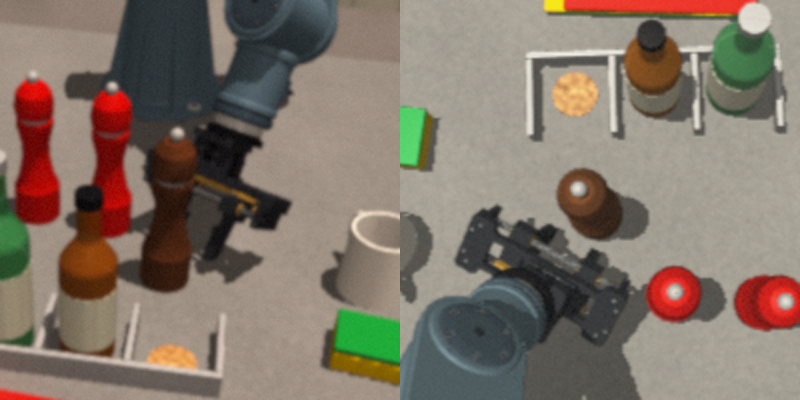

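{"op": "drive_tool", "data": {"commands": [[-0.003,-0.003,0.0065,0.014,0.02,-0.006],[-0.004,-0.0025,0.0065,0,0,0],[0,0,0,0,0,0]]}}

```text
t: 14.0
eef_pos: [0.4944, 0.1105, 0.0316]
orientation: [179.7, 29.4, 152.0]
ft_force: [0.3, -0.2, -1.3]
opening: 0.0459
```

```bash
python3 st2.py .5287 .0887 -28 .046 .0 .024 29
```

```text
pos [0.4944 0.1105 0.0316] rpy [179.7  29.4 152. ] F [ 0.3 -0.2 -1.3] t 14.0 j [  9.  16. 124. -48.  23. -12.] open 0.0459
target [0.4948 0.1067 0.024 ]
rotvec tool [ 0.005   0.007  -0.0006] deg 0.5
shift tool [ 0.0018 -0.0032  0.0077] norm 0.0085
{'r1': 16.1, 'r2': 117.8, 'r3': 220.6, 'oil': 210.0, 'vin': 159.3, 'mill': -0.7, 'rack': 91.4, 'z': 12.2}
world 10mm in tool: +x [-0.0077  0.0047  0.0044]  +y [ 0.0041  0.0088 -0.0023]  +z [-0.0049  0.     -0.0087]
```

{"op": "drive_tool", "data": {"commands": [[0.0008,-0.0032,0.004,0.004,0.007,0],[-0.0041,0.0052,0.0025,0,0,0],[-0.0041,0.0052,0.0025,0,0,0],[-0.0041,0.0052,0.0025,0,0,0],[0,0,0,0,0,0]]}}

```text
t: 14.42
eef_pos: [0.5151, 0.1134, 0.0275]
orientation: [-180.0, 29.0, 151.8]
ft_force: [-0.2, -1.0, 0.3]
opening: 0.0459
```

```bash
python3 snap.py 15;  python3 mill.py 15 .545 .095; python3 st2.py .545 .095 -28 .046 .0 .028 29; python3 - <<'E'
import cv2,numpy as np
b=cv2.imread('pics/top15.png');a=cv2.imread('pics/scene15.png')
cv2.imwrite('pics/both15.png',np.hstack([cv2.resize(a[40:280,220:460],(400,400),interpolation=2),cv2.resize(b[100:300,150:350],(400,400),interpolation=2)]))
E
```

```text
t 14.42 pos [0.5151 0.1134 0.0275] rpy [-180.     29.01  151.81] F [-0.2 -1.   0.3] open 0.0459 j [  9.   18.5 120.4 -46.   24.1 -13.1]
scene 0.012 433 [0.5472 0.0946]
scene 0.16 278 [0.547  0.0945]
top 0.012 34 [0.5464 0.0947]
top 0.16 40 [0.5473 0.0943]
mill [0.5471229  0.09452832]
pos [0.5142 0.1133 0.0272] rpy [-180.    29.   151.8] F [-0.7  0.2 -0.2] t 14.52 j [  9.  18. 121. -46.  24. -13.] open 0.0463
target [0.5111 0.113  0.028 ]
rotvec tool [-0.0016 -0.0003 -0.0023] deg 0.2
shift tool [ 0.0018 -0.0017 -0.0019] norm 0.0031
{'r1': 24.4, 'r2': 125.5, 'r3': 228.6, 'oil': 196.1, 'vin': 144.1, 'mill': -2.8, 'rack': 73.5, 'z': 8.0}
world 10mm in tool: +x [-0.0077  0.0047  0.0043]  +y [ 0.0041  0.0088 -0.0023]  +z [-0.0048 -0.     -0.0087]
```

View pics/both15.png

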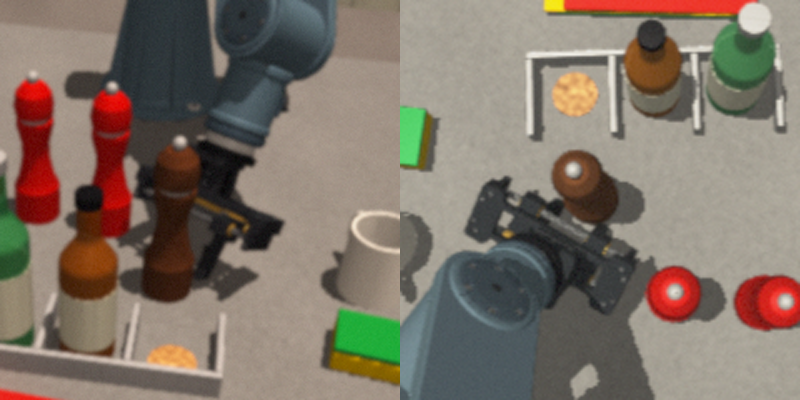

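```bash
python3 st2.py .5471 .0945 -19 .046 .002 .028 30; python3 - <<'E'
from s2 import *
M=(.5471,.0945)
t,Rr=tcp_for(M,np.radians(-19),np.radians(30),.046,gap=.0); print(t.round(4),{k:float(a) for k,a in allclr(t,Rr,.046,M).items()})
E
```

```text
pos [0.5142 0.1133 0.0272] rpy [-180.    29.   151.8] F [-0.7  0.2 -0.2] t 14.52 j [  9.  18. 121. -46.  24. -13.] open 0.0463
target [0.5088 0.1077 0.028 ]
rotvec tool [-0.079  -0.0177 -0.139 ] deg 9.2
shift tool [ 0.0015 -0.0075 -0.0017] norm 0.0078
{'r1': 24.4, 'r2': 125.5, 'r3': 228.6, 'oil': 196.1, 'vin': 144.1, 'mill': -1.0, 'rack': 73.5, 'z': 8.0}
world 10mm in tool: +x [-0.0077  0.0047  0.0043]  +y [ 0.0041  0.0088 -0.0023]  +z [-0.0048 -0.     -0.0087]
[0.5107 0.107  0.0232] {'r1': 8.6, 'r2': 112.7, 'r3': 214.5, 'oil': 184.1, 'vin': 141.2, 'mill': -0.0, 'rack': 84.0, 'z': 4.0}
```

{"op": "drive_tool", "data": {"commands": [[0.0043,0,-0.0024,0,0,0],[0,-0.003,0,-0.053,-0.012,-0.093],[0,0,0,0,0,0]]}}

```text
t: 14.77
eef_pos: [0.5085, 0.1145, 0.0274]
orientation: [179.9, 29.7, 158.2]
ft_force: [0.0, -0.7, 0.0]
opening: 0.0459
```

```bash
python3 st2.py .5471 .0945 -22 .046 .0 .028 30
```

```text
pos [0.5085 0.1145 0.0274] rpy [179.9  29.7 158.2] F [ 0.  -0.7  0. ] t 14.77 j [  8.  17. 123. -47.  19. -19.] open 0.0459
target [0.5114 0.1089 0.028 ]
rotvec tool [ 0.0039 -0.0044  0.0034] deg 0.4
shift tool [-0.0045 -0.0041  0.0018] norm 0.0063
{'r1': 19.0, 'r2': 122.7, 'r3': 224.9, 'oil': 193.4, 'vin': 147.0, 'mill': 0.8, 'rack': 83.1, 'z': 8.1}
world 10mm in tool: +x [-0.0081  0.0037  0.0046]  +y [ 0.0032  0.0093 -0.0018]  +z [-0.005   0.     -0.0087]
```

{"op": "drive_tool", "data": {"commands": [[-0.0015,-0.0055,0.001,0,0,0],[-0.0041,0.0052,0.0024,0,0,0],[-0.0041,0.0052,0.0024,0,0,0],[-0.0041,0.0052,0.0024,0,0,0],[-0.0041,0.0052,0.0024,0,0,0],[0,0,0,0,0,0]]}}

```text
t: 15.27
eef_pos: [0.5348, 0.1212, 0.0269]
orientation: [179.9, 29.6, 157.6]
ft_force: [-1.5, -1.4, -0.3]
opening: 0.0463
```

```bash
python3 snap.py 16;  python3 mill.py 16 .569 .105; python3 st2.py .569 .105 -22 .046 .0 .028 30; python3 - <<'E'
import cv2,numpy as np
b=cv2.imread('pics/top16.png');a=cv2.imread('pics/scene16.png')
cv2.imwrite('pics/both16.png',np.hstack([cv2.resize(a[40:280,220:460],(400,400),interpolation=2),cv2.resize(b[100:300,150:350],(400,400),interpolation=2)]))
E
```

```text
t 15.27 pos [0.5348 0.1212 0.0269] rpy [179.9   29.61 157.58] F [-1.5 -1.4 -0.3] open 0.0463 j [  8.1  19.5 119.3 -44.8  20.8 -20. ]
scene 0.012 446 [0.5696 0.104 ]
scene 0.16 281 [0.5692 0.1041]
top 0.012 40 [0.569  0.1033]
top 0.16 46 [0.5697 0.1033]
mill [0.56939727 0.10363645]
pos [0.5338 0.121  0.0266] rpy [179.9  29.6 157.6] F [ 0.2  0.3 -0.1] t 15.37 j [  8.  19. 119. -45.  21. -20.] open 0.0458
target [0.5333 0.1194 0.028 ]
rotvec tool [-0.002  -0.0072 -0.0056] deg 0.5
shift tool [-0.0007 -0.0016 -0.0012] norm 0.0022
{'r1': 31.9, 'r2': 134.8, 'r3': 237.2, 'oil': 174.8, 'vin': 126.2, 'mill': -1.0, 'rack': 56.8, 'z': 7.3}
world 10mm in tool: +x [-0.008   0.0038  0.0046]  +y [ 0.0033  0.0092 -0.0019]  +z [-0.0049  0.     -0.0087]
```

View pics/both16.png

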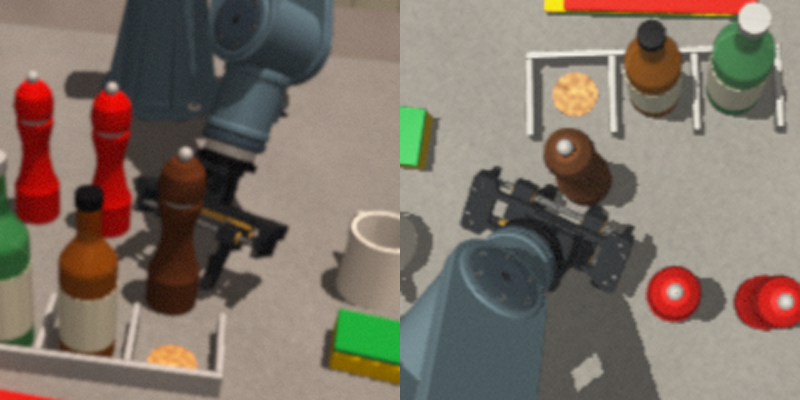

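{"op": "drive_tool", "data": {"commands": [[0.0052,0,-0.003,0,0,0],[0,-0.0025,0,-0.041,-0.009,-0.072],[0,-0.0025,0,-0.041,-0.009,-0.072],[0,-0.0025,0,-0.041,-0.009,-0.072],[0,0,0,0,0,0]]}}

```text
t: 15.78
eef_pos: [0.5255, 0.1191, 0.027]
orientation: [-179.9, 31.2, 172.0]
ft_force: [-0.9, -0.5, -0.2]
opening: 0.0461
```

```bash
python3 st2.py .5694 .1036 -8 .046 .002 .028 30
```

```text
pos [0.5255 0.1191 0.027 ] rpy [-179.9   31.2  172. ] F [-0.9 -0.5 -0.2] t 15.78 j [  3.  17. 124. -36.  10. -44.] open 0.0461
target [0.5293 0.1092 0.028 ]
rotvec tool [-0.0013  0.0213 -0.0001] deg 1.2
shift tool [-0.0049 -0.0092  0.0018] norm 0.0106
{'r1': 15.6, 'r2': 117.3, 'r3': 219.9, 'oil': 160.9, 'vin': 123.6, 'mill': 0.3, 'rack': 72.5, 'z': 7.8}
world 10mm in tool: +x [-0.0085  0.0014  0.0051]  +y [ 0.0012  0.0099 -0.0007]  +z [-0.0052 -0.     -0.0086]
```

{"op": "drive_tool", "data": {"commands": [[-0.002,-0.006,0.001,0,0.021,0],[-0.0048,0.0043,0.0029,0,0,0],[-0.0048,0.0043,0.0029,0,0,0],[-0.0048,0.0043,0.0029,0,0,0],[0,0,0,0,0,0]]}}

```text
t: 16.2
eef_pos: [0.5448, 0.1238, 0.0265]
orientation: [179.9, 29.9, 171.0]
ft_force: [-0.4, -1.3, 0.1]
opening: 0.0463
```

```bash
python3 snap.py 17;  python3 mill.py 17 .58 .112; python3 st2.py .58 .112 -8 .046 .0 .028 30
```

```text
t 16.2 pos [0.5448 0.1238 0.0265] rpy [179.87  29.85 171.01] F [-0.4 -1.3  0.1] open 0.0463 j [  4.   18.6 120.9 -29.5  12.9 -49.8]
scene 0.012 462 [0.5844 0.112 ]
scene 0.16 295 [0.5842 0.1121]
top 0.012 39 [0.5838 0.1114]
top 0.16 47 [0.5845 0.1114]
mill [0.58432496 0.11173531]
pos [0.5439 0.1236 0.0261] rpy [179.9  29.8 171.1] F [0.5 0.6 0.4] t 16.3 j [  4.  19. 121. -29.  13. -50.] open 0.0459
target [0.5418 0.1174 0.028 ]
rotvec tool [-0.0061 -0.0034 -0.0136] deg 0.9
shift tool [-0.     -0.0065 -0.0021] norm 0.0069
{'r1': 30.1, 'r2': 127.2, 'r3': 230.3, 'oil': 147.6, 'vin': 109.1, 'mill': -4.8, 'rack': 53.5, 'z': 6.9}
world 10mm in tool: +x [-0.0086  0.0015  0.0049]  +y [ 0.0013  0.0099 -0.0008]  +z [-0.005   0.     -0.0087]
```

{"op": "drive_tool", "data": {"commands": [[0.0052,0,-0.003,0,0,0],[0.003,-0.002,-0.002,-0.04,-0.007,-0.07],[0,-0.002,0,-0.04,-0.007,-0.07],[0,0,0,0,0,0]], "jaw": -0.2}}

```text
t: 16.63
eef_pos: [0.5329, 0.125, 0.0252]
orientation: [179.7, 30.0, 176.6]
ft_force: [0.0, -1.1, 0.1]
opening: 0.0353
```

```bash
python3 st2.py .5843 .1117 1 .035 .004 .027 31
```

```text
pos [0.5329 0.125  0.0252] rpy [179.7  30.  176.6] F [ 0.  -1.1  0.1] t 16.63 j [  2.  17. 123. -15.  10. -71.] open 0.0353
target [0.537  0.1109 0.027 ]
rotvec tool [-0.0341 -0.0173 -0.0667] deg 4.4
shift tool [-0.0052 -0.0139  0.0008] norm 0.0148
{'r1': 23.4, 'r2': 121.2, 'r3': 224.2, 'oil': 150.0, 'vin': 112.7, 'mill': 4.5, 'rack': 68.5, 'z': 5.8}
world 10mm in tool: +x [-0.0086  0.0006  0.005 ]  +y [ 0.0005  0.01   -0.0002]  +z [-0.005   0.     -0.0087]
```

```bash
python3 st2.py .5843 .1117 -2 .035 .003 .028 30
```

```text
pos [0.5329 0.125  0.0252] rpy [179.7  30.  176.6] F [ 0.  -1.1  0.1] t 16.63 j [  2.  17. 123. -15.  10. -71.] open 0.0353
target [0.5382 0.1133 0.028 ]
rotvec tool [-0.0073  0.0001 -0.0217] deg 1.3
shift tool [-0.0066 -0.0114  0.0005] norm 0.0131
{'r1': 23.4, 'r2': 121.2, 'r3': 224.2, 'oil': 150.0, 'vin': 112.7, 'mill': 4.5, 'rack': 68.5, 'z': 5.8}
world 10mm in tool: +x [-0.0086  0.0006  0.005 ]  +y [ 0.0005  0.01   -0.0002]  +z [-0.005   0.     -0.0087]
```

{"op": "drive_tool", "data": {"commands": [[-0.0005,-0.006,-0.001,-0.007,0,-0.022],[-0.0005,-0.006,-0.001,0,0,0],[0,0,0,0,0,0]]}}

```text
t: 16.88
eef_pos: [0.5308, 0.1132, 0.0271]
orientation: [179.9, 30.0, 177.6]
ft_force: [0.1, 0.6, 0.1]
opening: 0.0353
```

```bash
python3 st2.py .5843 .1117 -2 .035 .000 .028 30
```

```text
pos [0.5308 0.1132 0.0271] rpy [179.9  30.  177.6] F [0.1 0.6 0.1] t 16.88 j [  0.  16. 124.  -7.  10. -81.] open 0.0353
target [0.5412 0.1132 0.028 ]
rotvec tool [-0.0013 -0.0008 -0.0058] deg 0.3
shift tool [-0.0095  0.0005  0.0045] norm 0.0105
{'r1': 12.6, 'r2': 109.3, 'r3': 212.5, 'oil': 144.1, 'vin': 112.8, 'mill': 8.9, 'rack': 73.1, 'z': 7.8}
world 10mm in tool: +x [-0.0087  0.0004  0.005 ]  +y [ 0.0004  0.01   -0.0002]  +z [-0.005   0.     -0.0087]
```

{"op": "drive_tool", "data": {"commands": [[-0.0087,0.0004,0.0046,0,0,0],[-0.0068,0.0016,0.0037,0,0,0],[-0.0068,0.0016,0.0037,0,0,0],[-0.0068,0.0016,0.0037,0,0,0],[-0.0068,0.0016,0.0037,0,0,0],[0,0,0,0,0,0]]}}

```text
t: 17.38
eef_pos: [0.5745, 0.1197, 0.0273]
orientation: [179.9, 29.8, 177.4]
ft_force: [-1.2, -0.2, -0.1]
opening: 0.0353
```

```bash
python3 snap.py 18;  python3 mill.py 18 .615 .117; python3 - <<'E'
from s2 import *
from mill import find
M=find("18",(.615,.117)); print("gap frame",w2g(M).round(4))
b=cv2.imread('pics/top18.png');a=cv2.imread('pics/scene18.png')
cv2.imwrite('pics/both18.png',np.hstack([cv2.resize(a[80:320,220:460],(400,400),interpolation=2),cv2.resize(b[100:300,150:350],(400,400),interpolation=2)]))
E
python3 st2.py .615 .1165 -2 .035 .000 .028 30
```

```text
t 17.38 pos [0.5745 0.1197 0.0273] rpy [179.85  29.77 177.35] F [-1.2 -0.2 -0.1] open 0.0353 j [  1.1  20.4 118.   -8.1  12.  -78.8]
scene 0.012 500 [0.6157 0.1168]
scene 0.16 291 [0.6163 0.1166]
top 0.012 68 [0.6152 0.1158]
top 0.16 55 [0.6155 0.1163]
mill [0.61558158 0.11646419]
scene 0.012 500 [0.6157 0.1168]
scene 0.16 291 [0.6163 0.1166]
top 0.012 68 [0.6152 0.1158]
top 0.16 55 [0.6155 0.1163]
gap frame [-0.0616 -0.0021]
pos [0.5731 0.1196 0.0268] rpy [179.9  29.7 177.4] F [ 0.4 -0.2 -0.2] t 17.48 j [  1.  20. 118.  -8.  12. -79.] open 0.0347
target [0.5719 0.118  0.028 ]
rotvec tool [-0.0031 -0.0052 -0.0097] deg 0.7
shift tool [ 0.0003 -0.0017 -0.0015] norm 0.0023
{'r1': 44.6, 'r2': 132.9, 'r3': 234.8, 'oil': 114.1, 'vin': 70.9, 'mill': -1.6, 'rack': 30.7, 'z': 7.5}
world 10mm in tool: +x [-0.0087  0.0004  0.005 ]  +y [ 0.0004  0.01   -0.0002]  +z [-0.005   0.     -0.0087]
```

View pics/both18.png

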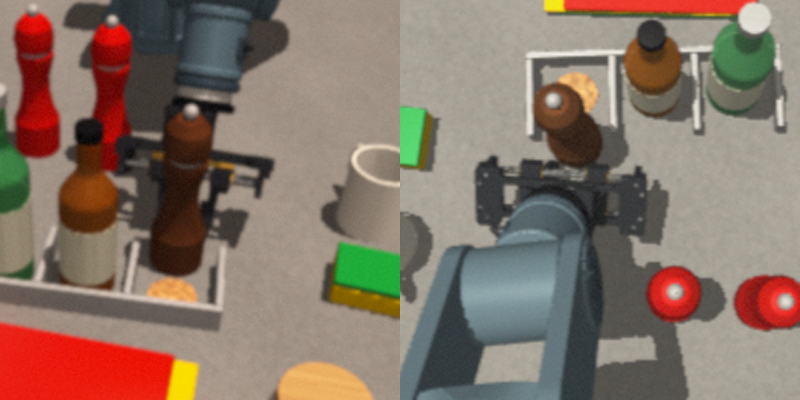

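{"op": "drive_tool", "data": {"commands": [[-0.0069,0.001,0.0038,0,0,0],[-0.0069,0.001,0.0038,0,0,0],[-0.0069,0.001,0.0038,0,0,0],[-0.0069,0.001,0.0038,0,0,0],[0,0,0,0,0,0]]}}

```text
t: 17.9
eef_pos: [0.6062, 0.1226, 0.0264]
orientation: [179.9, 29.5, 177.4]
ft_force: [-1.3, 0.3, -0.5]
opening: 0.0354
```

```bash
python3 snap.py 19; python3 - <<'E'
from s2 import *
from mill import find
M=find("19",(.647,.119)); print("gap frame",w2g(M).round(4))
E
python3 st2.py .647 .119 -2 .035 .000 .028 30
```

```text
t 17.9 pos [0.6062 0.1226 0.0264] rpy [179.87  29.54 177.36] F [-1.3  0.3 -0.5] open 0.0354 j [  1.3  23.3 113.4  -7.6  13.9 -79.1]
scene 0.012 525 [0.6473 0.1198]
scene 0.16 311 [0.6483 0.1194]
top 0.012 69 [0.6467 0.1186]
top 0.16 57 [0.6467 0.119 ]
gap frame [-0.0301 -0.0011]
pos [0.6049 0.1226 0.026 ] rpy [179.9  29.5 177.4] F [-0.3 -0.2  0.5] t 18.0 j [  1.  23. 114.  -8.  14. -79.] open 0.0352
target [0.6039 0.1205 0.028 ]
rotvec tool [-0.0033 -0.0091 -0.0095] deg 0.8
shift tool [-0.0003 -0.0021 -0.0022] norm 0.003
{'r1': 73.4, 'r2': 151.5, 'r3': 252.9, 'oil': 94.7, 'vin': 39.1, 'mill': -1.5, 'rack': 7.8, 'z': 6.7}
world 10mm in tool: +x [-0.0087  0.0004  0.0049]  +y [ 0.0004  0.01   -0.0002]  +z [-0.0049  0.     -0.0087]
```

{"op": "drive_tool", "data": {"commands": [[-0.0061,0.0004,0.0031,0,0,0],[-0.0061,0.0004,0.0031,0,0,0],[-0.0061,0.0004,0.0031,0,0,0],[0,0,0,0,0,0]]}}

```text
t: 18.33
eef_pos: [0.6258, 0.1228, 0.026]
orientation: [179.9, 29.3, 177.4]
ft_force: [-0.2, 0.2, -0.6]
opening: 0.0354
```

```bash
python3 snap.py 20; python3 - <<'E'
from s2 import *
from mill import find
M=find("20",(.667,.12)); print("gap frame",w2g(M).round(4))
b=cv2.imread('pics/top20.png');a=cv2.imread('pics/scene20.png')
cv2.imwrite('pics/both20.png',np.hstack([cv2.resize(a[80:320,220:460],(400,400),interpolation=2),cv2.resize(b[100:300,150:350],(400,400),interpolation=2)]))
E
python3 st2.py .667 .12 -2 .035 .000 .028 30
```

```text
t 18.33 pos [0.6258 0.1228 0.026 ] rpy [179.89  29.33 177.38] F [-0.2  0.2 -0.6] open 0.0354 j [  1.3  25.1 110.5  -6.9  15.2 -79.9]
scene 0.012 505 [0.667  0.1202]
scene 0.16 326 [0.6679 0.1197]
top 0.012 56 [0.6664 0.1189]
top 0.16 60 [0.6662 0.1193]
gap frame [-0.0104 -0.0019]
pos [0.6248 0.1229 0.0257] rpy [179.9  29.3 177.4] F [ 0.1 -0.3  0.9] t 18.43 j [  1.  25. 111.  -7.  15. -80.] open 0.0351
target [0.6239 0.1215 0.028 ]
rotvec tool [-0.0035 -0.0125 -0.0093] deg 0.9
shift tool [-0.0004 -0.0014 -0.0024] norm 0.0028
{'r1': 82.7, 'r2': 163.3, 'r3': 263.3, 'oil': 84.0, 'vin': 19.1, 'mill': -1.1, 'rack': 6.6, 'z': 6.4}
world 10mm in tool: +x [-0.0087  0.0004  0.0049]  +y [ 0.0004  0.01   -0.0002]  +z [-0.0049  0.     -0.0087]
```

View pics/both20.png

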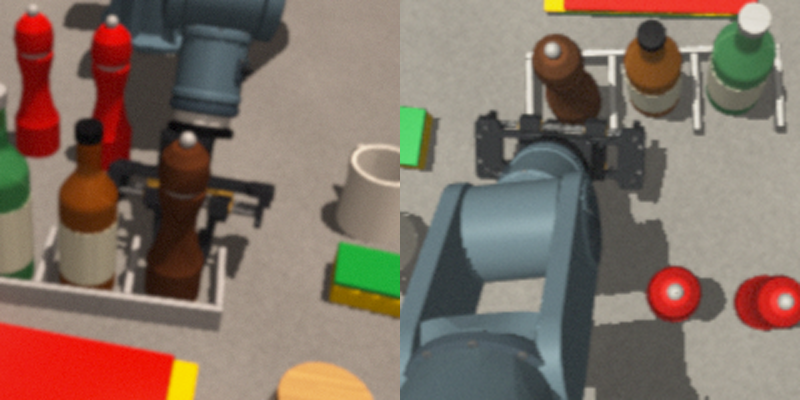

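{"op": "drive_tool", "data": {"commands": [[0.0087,-0.0004,-0.0049,0,0,0],[0.013,-0.0006,-0.0074,0,0,0],[0.017,-0.0008,-0.0098,0,0,0],[0.017,-0.0008,-0.0098,0,0,0],[0,0,0,0,0,0],[-0.015,0,-0.026,0,0,0],[-0.015,0,-0.026,0,0,0],[-0.015,0,-0.026,0,0,0],[-0.015,0,-0.026,0,0,0],[0,0,0,0,0,0],[0,0,0,0,0,0],[0,0,0,0,0,0]]}}

```text
t: 19.43
eef_pos: [0.557, 0.1231, 0.1504]
orientation: [179.8, 29.3, 177.4]
ft_force: [0.4, 0.3, 0.0]
opening: 0.0352
```

```bash
python3 snap.py 21; python3 - <<'E'
from s2 import *
from mill import find
M=find("21",(.667,.12)); print("gap frame",w2g(M).round(4))
im=dict(np.load("top21.npz")); im0=dict(np.load("top0.npz"))
for n in ("scene","top"):
    a=dict(np.load(n+"0.npz"));b=dict(np.load(n+"21.npz"))
    for k,c,r,z0,z1,s in (("oil",(.6885,-.0743),.034,.045,.09,.05),("vin",(.682,.0225),.032,.045,.09,.045),("r1",(.4325,-.007),.027,.165,.18,.04),("r2",(.426,-.112),.027,.165,.18,.04),("r3",(.391,-.208),.027,.165,.18,.04),("mug",(.47,.346),.041,.03,.08,.06),("jar",(.476,-.363),.036,.03,.08,.05),("timer",(.635,-.356),.031,.02,.04,.05)):
        o=[]
        for im in (a,b):
            W=cloud(im);P=W[im["depth"]>0];q=P[(P[:,2]>z0)&(P[:,2]<z1)&(np.hypot(P[:,0]-c[0],P[:,1]-c[1])<s)][:,:2]
            o.append(circ(q,r) if len(q)>10 else np.array([np.nan]*2))
        print(n,k,((o[1]-o[0])*1000).round(1))
b=cv2.imread('pics/top21.png');a=cv2.imread('pics/scene21.png')
cv2.imwrite('pics/both21.png',np.hstack([cv2.resize(a,(400,300),interpolation=2),cv2.resize(b,(400,300),interpolation=2)]))
E
```

```text
t 19.43 pos [0.557  0.1231 0.1504] rpy [179.82  29.34 177.41] F [0.4 0.3 0. ] open 0.0352 j [  1.5   3.1 118.7  -3.8  29.  -83.1]
scene 0.012 475 [0.6669 0.1199]
scene 0.16 332 [0.6666 0.1199]
top 0.012 76 [0.6665 0.1191]
top 0.16 70 [0.6669 0.1192]
gap frame [-0.0104 -0.0019]
scene oil [0. 0.]
scene vin [0. 0.]
scene r1 [-0.1  0.5]
scene r2 [0.1 0.2]
scene r3 [-0.4 -0.2]
scene mug [0.1 0. ]
scene jar [ 0.1 -0. ]
scene timer [-0.3 -0.1]
top oil [ 0.  -0.1]
top vin [0.  0.1]
top r1 [-0.2 -0.1]
top r2 [-0.   0.1]
top r3 [ 0.1 -0.1]
top mug [ 0.7 -0.3]
top jar [-0.2  0. ]
top timer [-0.1 -0. ]
```

View pics/both21.png

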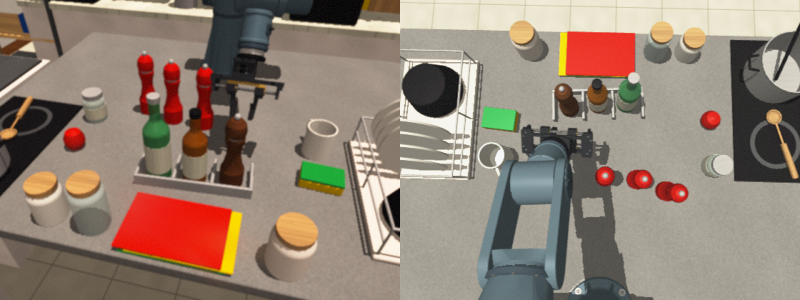

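The mill stands upright in the bay at x' ≈ -10 mm, y' ≈ -2 mm. Nothing else has moved and the hand is clear, so I'm handing the job in.

```bash
python3 -c "
from bench import arm
print(arm.sign_off())"
```

```text
the job is handed in; nothing more can be done
None
```

The pepper mill is in the empty bay and the job is handed in, at about 19.5 s of the 64 s allowed; sign-off gives no verdict.

**How it was pushed:** I first pushed the mill sideways with the edge of one fingertip, in short steps with a look at the cameras after most of them. The hand was tilted and turned so it fitted between the red mills and the bottles. I then changed to a tilted two-finger cradle, pushed it diagonally to the bay mouth, and pushed it straight in. It was pushed low on the foot throughout and never gripped or lifted.

**Last checks:**
- **Mill position:** about 10 mm in front of the bay's centre and 2 mm to one side, inside the -25 to +12 mm and ±18 mm limits. The bay's centre is itself a camera measurement, good to about 2 mm.
- **Mill upright:** its foot and head measured within about 1 mm of each other in both cameras.
- **Other things:** the bottles, red mills, mug, jar and timer all measured less than 1 mm from where they started. I did not measure the sponge; in the last pictures it looks undisturbed.
- **Hand:** about 0.11 m in front of the mill and raised to 0.15 m, with about 0.5 N at the wrist, so it touches nothing.

One thing disagreed along the way: the fingertips are narrower than I had modelled, by about 6 mm. I corrected for this by opening the jaws slightly after the first push.

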